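# Fit the change gear of the box-gluing machine

### The arm

A 7-joint arm with a two-finger parallel gripper is mounted at the origin on the work surface. World frame = base frame: x ahead of the robot, y to its left, z up, the work surface at z = 0. Lengths are in m, angles in rad, forces in N, time in s.
With the tool pointing down it reaches from about 0.35 to 0.9 m from the base axis. Payload 8.1 kg.
Tool frame: the origin (TCP) lies midway between the tips of the shut fingers; the grasp point (between the pads) lies 19 mm behind it; x points along the fingers, z is the direction in which the jaws open and shut, and the axes are right-handed (so a half turn about x gives the same grasp; the last joint's range is limited). The gripper opens to 92 mm and grips with 3 to 60 N. Pads are 19 mm wide; open, the fingers measure 130 mm over their backs; the gripper's body (75 mm by 190 mm) begins 47 mm behind the grasp point.
Start: joints at [1.229, 0.434, 0.025, 1.573, -0.012, 1.134, -0.075], TCP at [0.148, -0.607, 0.227] pointing down, gripper open.
Joint ranges: [-2.62, 2.62], [-0.44, 2.09], [-1.27, 1.32], [0.08, 2.57], [-1.32, 4.46], [0.12, 2], [-2.74, 2.74]. Speed limits (rad/s): [2.22, 2.22, 3.01, 3.01, 3.14, 3.14, 3.14].

### API

Orientations are given as a rotation vector (axis times angle).
In Python, from cell import arm, optics, finder gives the robot as it stands.
- The arm moves only by the tool send_rows, never from a script. Its argument "rows" is a list that holds one entry, the list of rows, each a list of 7 numbers: the shift along the tool's x, y, z in mm, then the turn, a rotation vector about the tool's x, y, z in degrees, then the opening in per cent of the stroke, from 0 (shut) to 100 (fully open). A call has exactly 8 rows; each row is the pose to reach, as a shift and turn from the pose commanded when the call began, along the tool's axes at that moment; what a row does not reach only later rows make up. A row lasts 1/10 s, in which the tool goes at most 50 mm and 8.59 degrees, less where a joint would pass 70% of its speed; a pose out of reach is approached as far as the arm can. A call with a gripper value outside its range is refused whole. The fingers move at their own pace and stop on an object; "grip_force" is the grip in N (left out, the last holds). Time passes only in rows, so rows that repeat a pose let the fingers close, or fill a call up. It gives the time, the measured TCP pose, the force and the opening at its end, in the units of the state.
- arm.observe(): the state, without advancing time (a new reading comes with each control period).
- optics.get_image(name): name is "side" or "top"; returns (picture, depth): 384x512x3 uint8, red, green, blue; 384x512 float32, m along the optical axis (not along the pixel's ray), 0 where there is no reading.
- optics.get_calibration(name): a dict with "camera_matrix" (3x3 intrinsics, pixels), "position" and "orientation" of the camera in the world. Camera axes: x right, y up, looking along -z (the intrinsics and any distortion apply to the point x, -y, -z); pixel columns grow to the right and rows downward; lengths in m; the calibration is good to about 2 mm. A picture is of the moment at which its call begins. get_calibration takes no time and is no camera call.
- arm.sign_off(): hands the job in, once; it reports no verdict.
Trained networks look in the newest picture that a camera, given by its name, has taken for a name from the list of things; names that differ only in an ending like _2 or _b are one class to them, and where a whole thing is asked for, a point or a joint stands for the part that bears it (a point fixed in the world has none). Each returns a list of dicts, best first, with "confidence" (0 to 1); they miss things now and then, are a little off and sometimes report something else, mostly with a low value. They report only what shows in the picture. A call takes as long as a camera call. They do not tell look-alikes from the thing itself.
- finder.search_frame(camera, thing): "bbox" ([left, top, width, height] in pixels, round what is visible of it).
- finder.regions_of(camera, thing): "region" (384x512 bool, what is visible of it) and "bbox" ([left, top, width, height] in pixels, round what is visible of it).
- finder.place_of(camera, thing): "xy" ([column, row] in pixels: a listed point, or the origin of a listed thing).
The state is a dict: "clock": time; "joints": joint angles; "dq": joint speeds; "joint_efforts": joint torques, N m; "position": TCP position; "ee_rot": TCP orientation; "force": force on the tool from outside, world axes, zero at the start; "ft_torque": the same for the moment, N m; "width": opening from 0.0 (shut) to 1.0 (fully open).
Only numpy, scipy, OpenCV 4.12 (cv2) and the standard library are available. Lean on these libraries where they do the work, as an engineer would, in place of code of your own. Each camera call takes 0.05 s, during which the arm holds its last target.

### The job

Take the white change gear off its slanted storage pin and stand it, toothed face down, in the round dish; let go of it there and take a fresh hold of its steel hub. Then lower it over the stub shaft of the green gluing machine, rocking it gently about its axis until its teeth drop into mesh with the fixed brass gear and it sits fully home on the shaft, and let go. Do not force the teeth, and leave the other things on the table where they are.

Things in the scene. Friction and masses are not known exactly. Their poses are not given: they have to be found in the camera images.
- gear_mid (a point): The loose change gear: white, 12 teeth (69 mm over the tips, 12 mm thick), with a smooth round steel hub 26 mm in diameter on top; 70 mm tall in all. The point is on its axis half-way up, 35 mm above the toothed bottom face. z runs along the axis to the hub's free end; x points at the middle of a tooth. Grip it by the hub, whose upper 34 mm is solid. It starts with z pointing 30 degrees above level.
- gear: The same white change gear, about 0.25 kg: origin at the centre of its toothed bottom face, axes as above. A blind bore 18.5 mm in diameter and 36 mm deep opens in that face. It starts pushed home on the storage pin.
- pin_root (a point): The grey storage stand (fixed; base 110 x 90 mm): the root of its steel pin, 44 mm above the table, on the 60 mm disc against which the gear's toothed face rests. The pin is 16 mm in diameter, 26 mm long and leans 30 degrees above level, towards this frame's -x. z is up. The gear slides off along the pin.
- dish_floor (a point): Round aluminium dish (fixed), inside diameter 82 mm, outside 94 mm, rim 12 mm above the table: the point is the centre of its floor, 4 mm above the table. z is up. The gear fits inside with its toothed face down, hub up.
- machine: The green gluing machine (fixed), deck 30 mm above the table; origin on the table under the stub shaft, z up. In its frame: yellow guard strips, 42 mm high, 47 mm from the shaft axis on the -x side and 57 mm on the -y side; glue rollers and cheeks, up to 115 mm high, from 95 mm away on the +x side.
- shaft_seat (a point): On the axis of the machine's upright steel stub shaft, on its seat collar 34 mm above the table, where the gear's toothed face must come to rest. The shaft is 16 mm in diameter and stands 30 mm above this point, the last 4 mm a cone. Axes as the machine's.
- fixed_gear (a point): Centre of the top face of the machine's brass gear, 16 mm above the shaft seat, 61 mm from the shaft's axis along the machine's +y. Teeth like the white gear's. It is braked and does not turn; how its teeth stand differs each time and is not given by this frame: find it by rocking (pitch 30 degrees, play about 3 either way). A 22 mm boss stands 6 mm above the face.
- tray_box_c (a point): Bystander: open black gift-box tray, 70 x 70 x 35 mm; centre. z up.
- gift_box_c (a point): Bystander: closed black gift box with a gold disc, 70 x 70 x 40 mm; centre. z up.
- tape_roll_c (a point): Bystander: tan roll of tape lying flat, 84 mm across, 24 mm high; centre. z up.
- inserts_c (a point): Bystander: bundle of white card inserts, 62 x 62 x 22 mm; centre. z up.
- glue_c (a point): Bystander: white glue bottle with orange cap, 56 mm across, 130 mm tall; centre. z up.
- wrench_grip (a point): Bystander: steel wrench lying flat, 150 mm long; middle of its handle. x along it.
- spare_gear_c (a point): Bystander: small blue 9-tooth spare gear lying flat, 54 mm across, 34 mm tall with its steel hub; a point on its axis 10 mm above its underside. z up.
There are look-alikes about, which are no part of the job. What is shaped like the gear but pink is not meant. Of the things that look like the part that bears dish_floor, the smaller one is meant.

How it is judged:
By the outcome, as a careful person would: the job done as asked, in the order asked, and still so for the second after the job is handed in, with the robot touching nothing.
It also fails if it takes over 64 s, if anything falls off the work surface, if the arm or the gripper's body presses on something with over 40 N, if the wrist force passes 120 N, or if a joint passes its speed limit or range.

## Working session

There is one attempt and no reset: what is moved stays moved. The work goes in short steps, Python scripts to look and compute and a tool call to move; the robot and the scene stay as the last step left them, time stands still between calls to the robot, and variables do not carry over. Pictures are saved under pics/ and viewed, and the job is handed in when it is done.

Besides the shell and the picture viewer there is one more tool, called after "Request:" by a JSON object that holds its "method" and its "body", one argument or row to a line. send_rows: Moves the arm, as the interface text tells. Its arguments: {"type":"object","properties":{"rows":{"type":"array"},"grip_force":{"type":"number"}},"required":["rows"]}

```bash
ls; mkdir -p pics; python3 - <<'E'
from cell import arm, optics, finder
import cv2
print(arm.observe())
for n in ("side","top"):
    im,d=optics.get_image(n); cv2.imwrite(f"pics/{n}0.png",im[:,:,::-1]); print(optics.get_calibration(n))
    import numpy as np; np.savez(f"{n}0.npz",im=im,d=d)
E
```

```text
pics
{'clock': 0.0, 'joints': array([ 1.22944931,  0.43521598,  0.02502598,  1.57412642, -0.01157541,
        1.13401009, -0.07512016]), 'dq': array([ 0.00116573,  0.0005317 , -0.00053341,  0.00160814,  0.00039344,
        0.00058993, -0.00041787]), 'joint_efforts': array([-6.02515483e-04, -6.67847085e+01,  9.85206105e-01, -3.14452708e+01,
       -6.01675990e-02,  4.29487287e-02,  1.59928377e-04]), 'position': array([ 0.14758234, -0.60677956,  0.22593862]), 'ee_rot': array([ 1.03255022,  1.31408925, -1.0311449 ]), 'force': array([-0.15872691, -0.391156  , -0.57679162]), 'ft_torque': array([ 0.02430741, -0.01806076,  0.01076052]), 'width': 0.9985159839785883}
{'camera_matrix': array([[426.11535132,   0.        , 257.90568723],
       [  0.        , 426.11535132, 196.44360425],
       [  0.        ,   0.        ,   1.        ]]), 'position': array([-0.10056998,  0.93575135,  0.87206811]), 'orientation': array([ 0.39349389, -1.1749723 , -2.2709889 ])}
{'camera_matrix': array([[422.44423731,   0.        , 257.62925946],
       [  0.        , 422.44423731, 188.56036095],
       [  0.        ,   0.        ,   1.        ]]), 'position': array([0.4853652 , 0.02701224, 1.36477027]), 'orientation': array([ 0.04522062, -0.05595311, -1.54546407])}
```

View pics/side0.png

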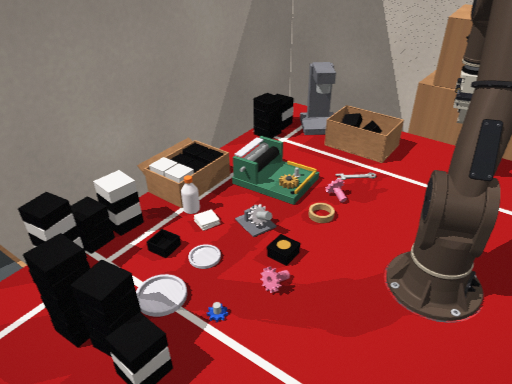

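View pics/top0.png

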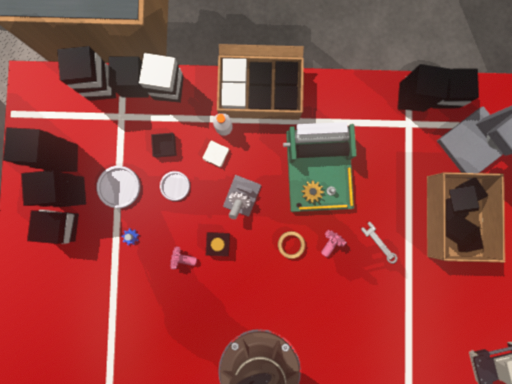

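Candidates: for the gear, the white one on the stand (top 238,203; side 259,215) and the pink look-alikes (top 183,258 and 334,243), so white is meant. For the dish, the small one (top 174,186; side 204,257) and the large one (top 118,187; side 162,295), so the small one is meant.

```bash
cat > h.py <<'E'
import numpy as np, cv2
from scipy.spatial.transform import Rotation as R
from cell import arm, optics, finder
def cal(n):
    c=optics.get_calibration(n); return np.array(c["camera_matrix"]),np.array(c["position"]),R.from_rotvec(c["orientation"]).as_matrix()
def ray(n,uv):
    K,p,Q=cal(n); x=(uv[0]-K[0,2])/K[0,0]; y=(uv[1]-K[1,2])/K[1,1]
    return p, Q@np.array([x,-y,-1.0])
def proj(n,P):
    K,p,Q=cal(n); c=(np.atleast_2d(P)-p)@Q
    return np.stack([K[0,0]*c[:,0]/-c[:,2]+K[0,2], K[1,1]*-c[:,1]/-c[:,2]+K[1,2]],1)
def atz(n,uv,z):
    p,d=ray(n,uv); return p+d*(z-p[2])/d[2]
def tri(uvs):
    A=np.zeros((3,3));b=np.zeros(3);L=[]
    for n,uv in uvs:
        p,d=ray(n,uv); d=d/np.linalg.norm(d); M=np.eye(3)-np.outer(d,d); A+=M;b+=M@p;L.append((p,M))
    X=np.linalg.solve(A,b); return X,[float(np.linalg.norm(M@(X-p)))*1000 for p,M in L]
def cloud(n,d):
    K,p,Q=cal(n); v,u=np.mgrid[:d.shape[0],:d.shape[1]]
    c=np.stack([(u-K[0,2])/K[0,0]*d,-(v-K[1,2])/K[1,1]*d,-d],-1)
    return c@Q.T+p
def crop(im,x,y,w,h,f,name):
    c=im[max(y,0):y+h,max(x,0):x+w,::-1]; cv2.imwrite(f"pics/{name}.png",cv2.resize(c,None,fx=f,fy=f,interpolation=cv2.INTER_CUBIC))
E
python3 - <<'E'
from h import *
np.set_printoptions(precision=4,suppress=True)
for t in ["gear_mid","gear","pin_root","dish_floor","shaft_seat","fixed_gear","machine"]:
    for n in ("top","side"):
        r=finder.place_of(n,t)
        print(t,n,[(np.round(q["xy"],1).tolist(),round(q["confidence"],2)) for q in r[:4]])
s=np.load("side0.npz");t=np.load("top0.npz")
crop(s["im"],190,120,150,160,4,"sc"); crop(t["im"],150,110,220,140,3.6,"tc")
E
```

```text
gear_mid top [([328.8, 247.3], 0.87), ([184.4, 259.3], 0.75), ([236.5, 208.5], 0.57), ([388.8, 248.9], 0.4)]
gear_mid side [([262.8, 212.2], 0.89), ([278.9, 280.2], 0.71), ([338.1, 191.4], 0.67)]
gear top [([236.9, 198.3], 0.73), ([171.0, 260.6], 0.69), ([335.7, 235.2], 0.65)]
gear side [([254.9, 215.1], 0.85), ([333.2, 183.4], 0.76), ([270.3, 277.7], 0.66)]
pin_root top [([236.5, 199.8], 0.92)]
pin_root side [([257.4, 213.4], 0.73)]
dish_floor top [([118.4, 188.5], 0.78), ([174.2, 189.9], 0.58)]
dish_floor side [([202.8, 257.7], 0.89), ([162.5, 295.1], 0.74), ([161.3, 245.3], 0.57), ([295.4, 182.5], 0.53)]
shaft_seat top [([238.2, 198.0], 0.74), ([329.8, 188.3], 0.62)]
shaft_seat side [([299.3, 175.6], 0.67)]
fixed_gear top [([312.2, 190.4], 0.64), ([235.6, 206.7], 0.53), ([219.7, 123.5], 0.35)]
fixed_gear side [([288.8, 180.6], 0.57)]
machine top [([330.4, 191.3], 0.79)]
machine side [([294.0, 183.6], 0.71)]
```

View pics/sc.png

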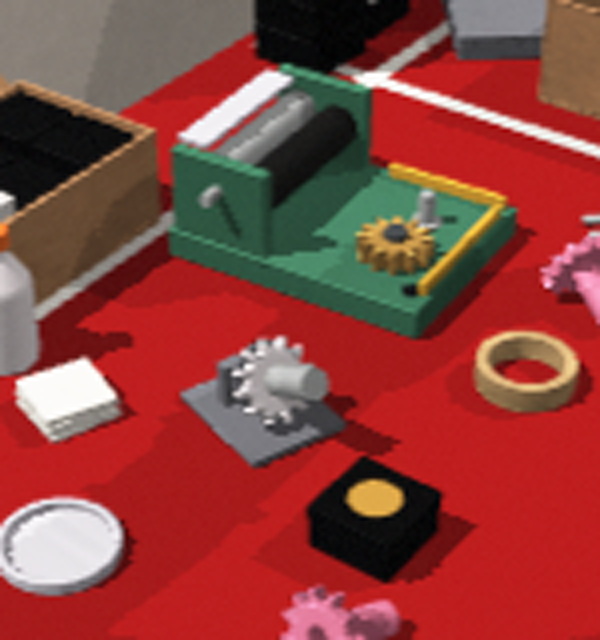

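View pics/tc.png

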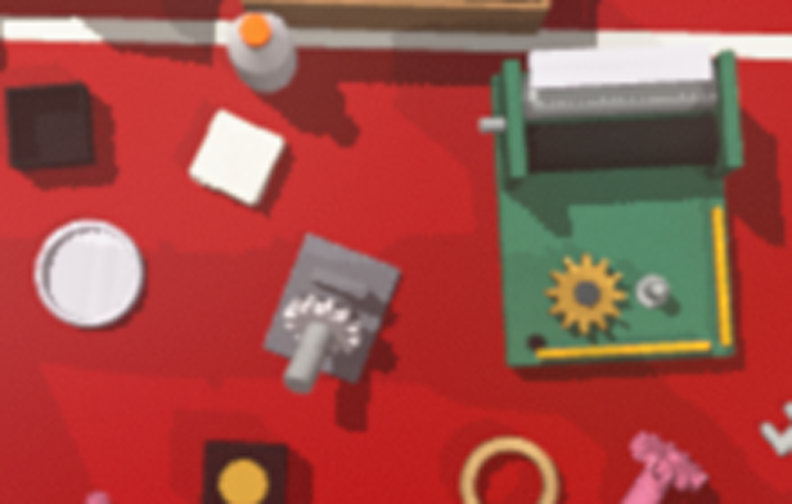

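```bash
python3 - <<'E'
from h import *
np.set_printoptions(precision=4,suppress=True)
for k,a,b in [("gear_mid",(236.5,208.5),(262.8,212.2)),("gear",(236.9,198.3),(254.9,215.1)),("pin_root",(236.5,199.8),(257.4,213.4)),("dish",(174.2,189.9),(202.8,257.7)),("seat",(329.8,188.3),(299.3,175.6)),("fixed",(312.2,190.4),(288.8,180.6)),("mach",(330.4,191.3),(294,183.6))]:
    print(k,*tri([("top",a),("side",b)]))
E
```

```text
gear_mid [0.5084 0.0835 0.0751] [2.4089980289831585, 2.40899802898319]
gear [0.5399 0.0837 0.0499] [1.6130368673805293, 1.6130368673803448]
pin_root [0.5331 0.0832 0.0595] [0.5407451363476031, 0.5407451363475558]
dish [0.5684 0.2914 0.0095] [7.9146947220010455, 7.914694722001084]
seat [ 0.5706 -0.214   0.0327] [8.897617248057646, 8.897617248057555]
fixed [ 0.5684 -0.1529  0.0438] [1.2540886172984724, 1.254088617298529]
mach [ 0.5757 -0.2153 -0.0053] [5.3709027498953, 5.370902749895229]
```

```bash
python3 - <<'E'
from h import *
s=np.load("side0.npz");t=np.load("top0.npz")
a=cv2.resize(s["im"][190:250,225:285,::-1],None,fx=6.6,fy=6.6,interpolation=cv2.INTER_CUBIC)
b=cv2.resize(t["im"][165:225,205:265,::-1],None,fx=6.6,fy=6.6,interpolation=cv2.INTER_CUBIC)
cv2.imwrite("pics/g2.png",np.hstack([a,b]))
a=cv2.resize(s["im"][150:210,260:320,::-1],None,fx=6.6,fy=6.6,interpolation=cv2.INTER_CUBIC)
b=cv2.resize(t["im"][160:220,290:350,::-1],None,fx=6.6,fy=6.6,interpolation=cv2.INTER_CUBIC)
cv2.imwrite("pics/m2.png",np.hstack([a,b]))
E
```

```text
(no output)
```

View pics/g2.png

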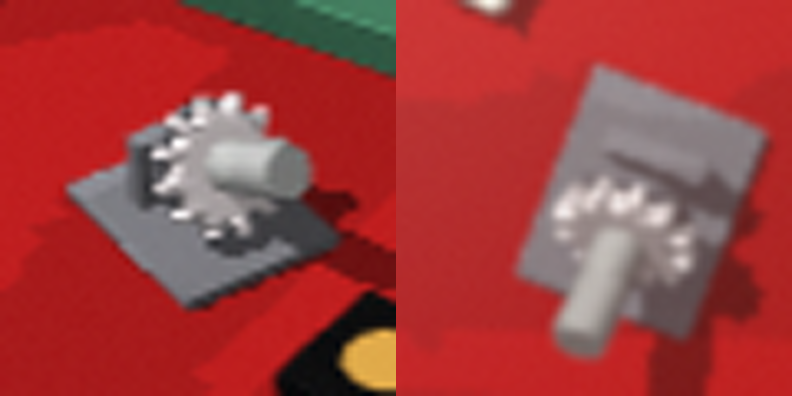

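View pics/m2.png

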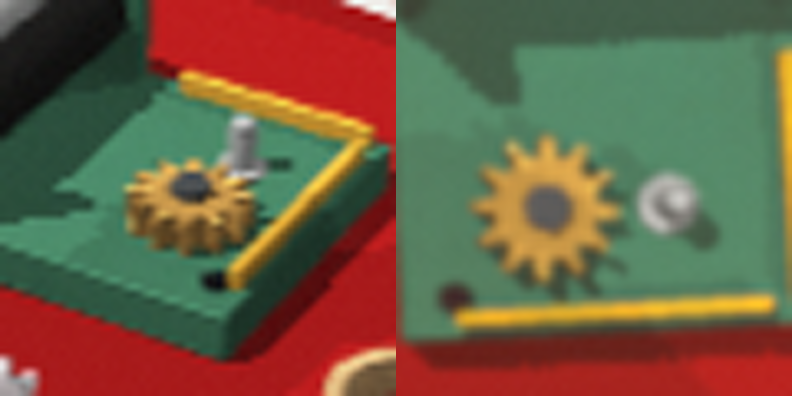

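```bash
python3 - <<'E'
from h import *
np.set_printoptions(precision=4,suppress=True)
for k,a,b,z in [("hubend",(232.9,215.8),(269.3,215.3),.079),("shafttop",(331.9,189.9),(296.1,167.8),.064),("boss",(312.8,191.1),(288.7,177.3),.056)]:
    print(k,*tri([("top",a),("side",b)]),atz("top",a,z),atz("side",b,z))
# dish rims
for n,bx in (("top",(150,165,50,45)),("side",(180,235,50,45))):
    d=np.load(n+"0.npz");im=d["im"].astype(int); x,y,w,h=bx
    sub=im[y:y+h,x:x+w]; m=((sub[...,1]>100)).astype(np.uint8)
    c=max(cv2.findContours(m,cv2.RETR_EXTERNAL,cv2.CHAIN_APPROX_NONE)[0],key=cv2.contourArea)
    e=cv2.fitEllipse(c); uv=(e[0][0]+x,e[0][1]+y); print(n,e,uv,atz(n,uv,.012),atz(n,uv,.008))
# depth clouds
for n in ("top","side"):
    d=np.load(n+"0.npz"); P=cloud(n,d["d"]); np.save(n+"P.npy",P)
    m=(abs(P[...,0]-.45)<.12)&(abs(P[...,1])<.03); print(n,"table z",np.median(P[m][:,2]))
E
```

```text
hubend [0.4829 0.0915 0.0798] [1.2822146925706204, 1.2822146925707196] [0.484  0.0922 0.079 ] [0.4823 0.09   0.079 ]
shafttop [ 0.5717 -0.2092  0.068 ] [0.8652241767649125, 0.8652241767647635] [ 0.5712 -0.2103  0.064 ] [ 0.5757 -0.2143  0.064 ]
boss [ 0.5667 -0.1518  0.0589] [0.4339521562039577, 0.43395215620400496] [ 0.5666 -0.1525  0.056 ] [ 0.5695 -0.1554  0.056 ]
top ((24.133256912231445, 20.33899688720703), (29.16558074951172, 30.027435302734375), 69.01812744140625) (174.13325691223145, 185.33899688720703) [0.5767 0.2867 0.012 ] [0.577  0.2874 0.008 ]
side ((23.87013816833496, 20.812711715698242), (23.226078033447266, 32.059688568115234), 79.50113677978516) (203.87013816833496, 255.81271171569824) [0.5765 0.2894 0.012 ] [0.5796 0.2863 0.008 ]
top table z 0.002165447888621941
side table z 0.001697040839357955
```

```bash
python3 - <<'E'
from h import *
from scipy.optimize import least_squares
np.set_printoptions(precision=4,suppress=True)
# base yaw from top corners
f=lambda x,y:((x-396+.5)/6.6-.5+205,(y+.5)/6.6-.5+165)
C=[atz("top",f(*c),.006) for c in [(597,65),(768,130),(685,335),(517,272)]]
for i in range(4):
    v=C[(i+1)%4]-C[i]; print(v, np.linalg.norm(v),np.degrees(np.arctan2(v[1],v[0])))
print("base c",np.mean(C,0))
for n in ("top","side"):
    P=np.load(n+"P.npy").reshape(-1,3)
    m=(np.hypot(P[:,0]-.495,P[:,1]-.09)<.07)&(P[:,2]>.04)&(P[:,2]<.13)&(abs(P[:,0]-.49)<.05)
    Q=P[m]-[0,0,.002]; print(n,len(Q))
    def res(p,Q=Q,full=False):
        x,y,yaw=p; c=np.array([x,y,.079]); a=np.array([-np.cos(yaw)*.866,-np.sin(yaw)*.866,.5]) # hub end, z
        w=Q-c; s=w@a; r=np.linalg.norm(w-np.outer(s,a),axis=1)
        # signed distance to hub capped cylinder, s in[-58,0]
        d=np.where(s>0,np.hypot(s,np.maximum(r-.013,0)),np.where(s>-.056,np.maximum(r-.013,s),np.maximum(np.maximum(r-.034,s+.058),-.07-s)))
        return d
    o=min((least_squares(res,(.483,.09,y0),loss="soft_l1",f_scale=.002) for y0 in (-.1,-.3,-.5)),key=lambda o:o.cost)
    print(n,o.x,np.degrees(o.x[2]),np.median(abs(res(o.x))))
E
```

```text
[-0.0298 -0.0844  0.    ] 0.08950411080964524 -109.43478738166864
[-0.1009  0.038   0.    ] 0.10784750650777085 159.39394147939777
[0.0286 0.0825 0.    ] 0.08734858400918485 70.8928888282398
[ 0.1021 -0.0361  0.    ] 0.10832452948243067 -19.45994734110547
base c [0.5517 0.0692 0.006 ]
top 245
top [ 0.4821  0.0938 -0.3044] -17.442825267016776 0.0018651000442278763
side 172
side [ 0.4845  0.0941 -0.3522] -20.180717663803193 0.0012566158162130294
```

```bash
cat >> h.py <<'E'
def Rt(d,z):
    d=np.array(d,float);d/=np.linalg.norm(d);z=np.array(z,float);z-=d*(z@d);z/=np.linalg.norm(z)
    return np.stack([d,np.cross(z,d),z],1)
def pdir(p,yaw=np.radians(-19.7)):
    p=np.radians(p); return np.array([np.cos(p)*np.cos(yaw),np.cos(p)*np.sin(yaw),-np.sin(p)])
def row(P,Q,P0=None,Q0=None):
    s=arm.observe()
    if P0 is None:P0=s["position"]
    if Q0 is None:Q0=R.from_rotvec(s["ee_rot"]).as_matrix()
    return np.round(np.r_[Q0.T@(np.array(P)-P0)*1000,np.degrees(R.from_matrix(Q0.T@Q).as_rotvec())],1)
def st():
    s=arm.observe(); Q=R.from_rotvec(s["ee_rot"]).as_matrix()
    print("t",round(s["clock"],2),"P",np.round(s["position"],4),"x",np.round(Q[:,0],3),"z",np.round(Q[:,2],3),"F",np.round(s["force"],1),"T",np.round(s["ft_torque"],2),"w",round(s["width"],3),"q",np.round(s["joints"],3))
E
python3 - <<'E'
from h import *
st()
yaw=np.radians(-19.7); zz=np.array([-np.sin(yaw),np.cos(yaw),0])
G=np.array([.497,.0875,.0705])
for p in (40,):
  d=pdir(p)
  for sg in (1,-1):
    print(p,sg,row([.40,.12,.22],Rt(d,sg*zz)))
for c in [(218,244),(292,245)]: print(atz("top",c,.04))
E
```

```text
t 0.8 P [ 0.1478 -0.6073  0.2267] x [-0. -0. -1.] z [ 0.236 -0.972  0.   ] F [ 0.   0.4 -0.2] T [ 0.01  0.04 -0.  ] w 1.001 q [ 1.229  0.434  0.025  1.573 -0.012  1.134 -0.075]
40 1 [   6.7  417.  -647.1 -134.7  -62.8  -18.8]
40 -1 [   6.7  417.  -647.1   31.2  -14.5   48.5]
[0.39518046 0.1381102  0.04      ]
[ 0.39761394 -0.09246465  0.04      ]
```

```bash
python3 - <<'E'
from h import *
a=np.radians(-10)
print(row([.36,-.27,.26],Rt([0,0,-1],[np.cos(a),np.sin(a),0])))
E
```

```text
[ -33.3  285.9 -277.6  -66.3    0.     0. ]
```

Request:
{"method": "send_rows", "body": {
  "rows": [
    [[-33,286,-278,-66,0,0,100],[-33,286,-278,-66,0,0,100],[-33,286,-278,-66,0,0,100],[-33,286,-278,-66,0,0,100],[-33,286,-278,-66,0,0,100],[-33,286,-278,-66,0,0,100],[-33,286,-278,-66,0,0,100],[-33,286,-278,-66,0,0,100]]
  ]
}}

```text
clock: 1.6
position: [0.3606, -0.268, 0.2603]
ee_rot: [0.136, 1.566, -0.138]
force: [0.5, -0.4, 0.7]
width: 0.996
```

```bash
python3 - <<'E'
from h import *
st()
a=np.radians(55);yaw=np.radians(-19.7);zz=np.array([-np.sin(yaw),np.cos(yaw),0])
print(row([.42,.10,.24],Rt(pdir(75),[np.cos(a),np.sin(a),0])), row([.40,.12,.22],Rt(pdir(40),zz)))
E
```

```text
t 1.6 P [ 0.3606 -0.268   0.2603] x [ 0.001 -0.001 -1.   ] z [ 0.985 -0.174  0.001] F [ 0.5 -0.4  0.7] T [-0.1  -0.21  0.03] w 0.996 q [ 0.87   0.146 -0.393  1.902  0.063  1.104  0.278]
[ 20.  372.7  -5.4 -65.1 -11.7 -10.6] [ 39.9 389.  -28.6 -74.8 -34.9 -41.3]
```

Request:
{"method": "send_rows", "body": {
  "rows": [
    [[10,373,-5,-65,-12,-11,100],[10,373,-5,-65,-12,-11,100],[10,373,-5,-65,-12,-11,100],[10,373,-5,-65,-12,-11,100],[10,373,-5,-65,-12,-11,100],[10,373,-5,-65,-12,-11,100],[10,373,-5,-65,-12,-11,100],[10,373,-5,-65,-12,-11,100]]
  ]
}}

```text
clock: 2.4
position: [0.422, 0.103, 0.2505]
ee_rot: [-0.89, 1.242, 0.576]
force: [-0.2, -1.0, 0.2]
width: 1.0
```

```bash
python3 - <<'E'
from h import *
st()
yaw=np.radians(-19.7);zz=np.array([-np.sin(yaw),np.cos(yaw),0])
for p in (40,50): print(row([.41,.116,.20],Rt(pdir(p),zz)))
E
```

```text
t 2.4 P [0.422  0.103  0.2505] x [ 0.254 -0.088 -0.963] z [0.555 0.829 0.07 ] F [-0.2 -1.   0.2] T [ 0.13  0.12 -0.06] w 1.0 q [ 0.373  0.041 -0.908  2.09   0.314  0.872  0.256]
[ 44.5  29.8   0.6 -14.2  -4.3 -34.2]
[ 44.5  29.8   0.6 -14.4  -3.  -24.3]
```

Request:
{"method": "send_rows", "body": {
  "rows": [
    [[44,30,1,-14,-4,-34,100],[44,30,1,-14,-4,-34,100],[44,30,1,-14,-4,-34,100],[44,30,1,-14,-4,-34,100],[44,30,1,-14,-4,-34,100],[44,30,1,-14,-4,-34,100],[44,30,1,-14,-4,-34,100],[44,30,1,-14,-4,-34,100]]
  ]
}}

```text
clock: 3.2
position: [0.409, 0.1126, 0.1987]
ee_rot: [-1.363, 0.806, 0.276]
force: [0.6, 0.3, -0.7]
width: 1.002
```

```bash
python3 - <<'E'
from h import *
st()
yaw=np.radians(-19.7);zz=np.array([-np.sin(yaw),np.cos(yaw),0])
G=np.array([.497,.0875,.0705]); d=pdir(40)
print(row(G-.085*d,Rt(d,zz)),row(G+.019*d,Rt(d,zz)))
for n in("side",):
    im,_=optics.get_image(n); crop(im,180,110,200,150,4,"s1")
E
```

```text
t 3.2 P [0.409  0.1126 0.1987] x [ 0.709 -0.269 -0.652] z [ 0.35   0.937 -0.006] F [ 0.6  0.3 -0.7] T [ 0.42  0.7  -0.01] w 1.002 q [-0.25   0.255 -1.021  2.513  1.287  1.158 -1.033]
[67.7 38.7  6.8 -0.3 -0.8 -0.7] [171.7  37.4   8.3  -0.3  -0.8  -0.7]
```

View pics/s1.png

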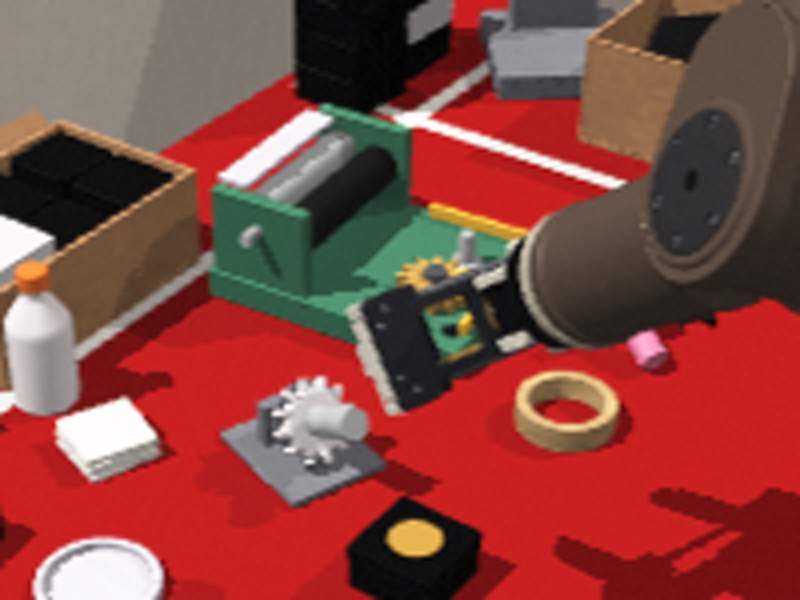

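```bash
python3 - <<'E'
from h import *
yaw=np.radians(-19.7);zz=np.array([-np.sin(yaw),np.cos(yaw),0])
G=np.array([.497,.0875,.0705]); d=pdir(50)
print(row(G-.075*d,Rt(d,zz)))
E
```

```text
[78.5 26.7  7.6 -0.5 -0.9  9.4]
```

Request:
{"method": "send_rows", "body": {
  "rows": [
    [[78,27,8,0,-1,9,100],[78,27,8,0,-1,9,100],[78,27,8,0,-1,9,100],[78,27,8,0,-1,9,100],[78,27,8,0,-1,9,100],[78,27,8,0,-1,9,100],[78,27,8,0,-1,9,100],[78,27,8,0,-1,9,100]]
  ]
}}

```text
clock: 4.05
position: [0.4516, 0.1049, 0.1292]
ee_rot: [-1.296, 0.895, 0.405]
force: [-0.8, 0.3, -0.7]
width: 0.998
```

```bash
python3 - <<'E'
from h import *
st()
yaw=np.radians(-19.7);zz=np.array([-np.sin(yaw),np.cos(yaw),0])
G=np.array([.497,.0875,.0705]); d=pdir(50)
print(row(G+.019*d,Rt(d,zz)))
for n in("side","top"):
    im,_=optics.get_image(n); crop(im,*((200,150) if n=="side" else (180,150)),120,100,6,n[0]+"2")
E
```

```text
t 4.05 P [0.4516 0.1049 0.1292] x [ 0.615 -0.214 -0.759] z [0.34  0.941 0.01 ] F [-0.8  0.3 -0.7] T [0.29 0.54 0.01] w 0.998 q [-0.097  0.386 -0.922  2.486  1.492  0.982 -1.002]
[95.2  1.6 -1.6 -0.5  0.3  0.6]
```

View pics/s2.png

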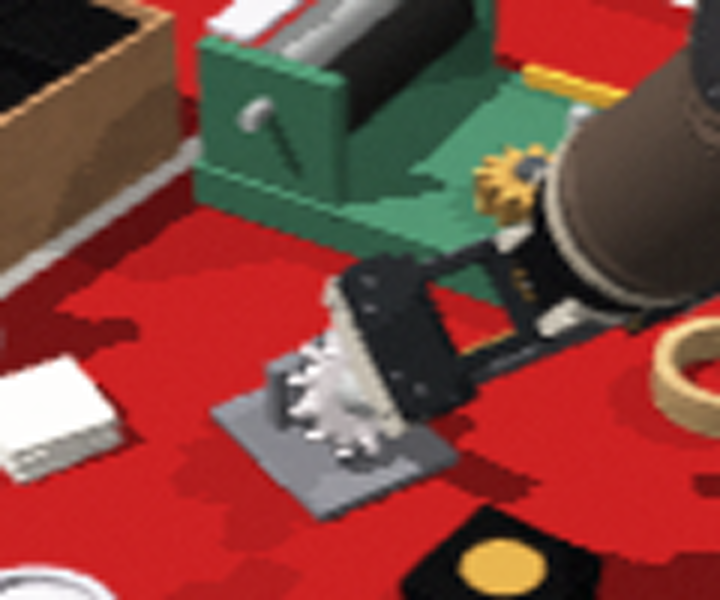

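View pics/t2.png

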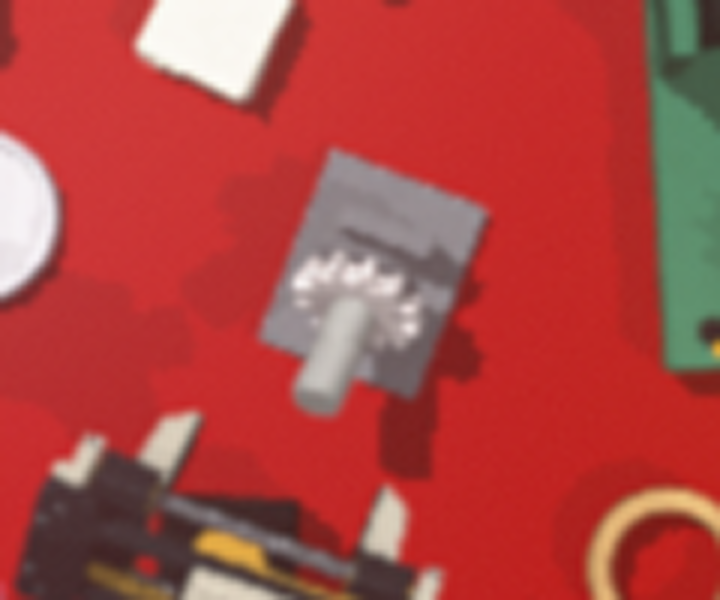

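Request:
{"method": "send_rows", "body": {
  "rows": [
    [[30,0,-1,0,0,0,100],[60,1,-2,0,0,0,100],[95,2,-2,0,0,0,100],[95,2,-2,0,0,0,60],[95,2,-2,0,0,0,50],[95,2,-2,0,0,0,45],[95,2,-2,0,0,0,40],[95,2,-2,0,0,0,40]]
  ],
  "grip_force": 10
}}

```text
clock: 4.95
position: [0.508, 0.0831, 0.0561]
ee_rot: [-1.296, 0.894, 0.405]
force: [0.6, -0.4, -0.4]
width: 0.613
```

```bash
python3 - <<'E'
from h import *
st()
for n in("side","top"):
    im,_=optics.get_image(n); crop(im,*((220,170) if n=="side" else (200,170)),70,60,10,n[0]+"3")
E
```

```text
t 4.95 P [0.508  0.0831 0.0561] x [ 0.615 -0.214 -0.759] z [0.34  0.94  0.011] F [ 0.6 -0.4 -0.4] T [ 0.27  0.6  -0.05] w 0.613 q [-0.069  0.625 -0.798  2.471  1.804  1.051 -1.15 ]
```

View pics/s3.png

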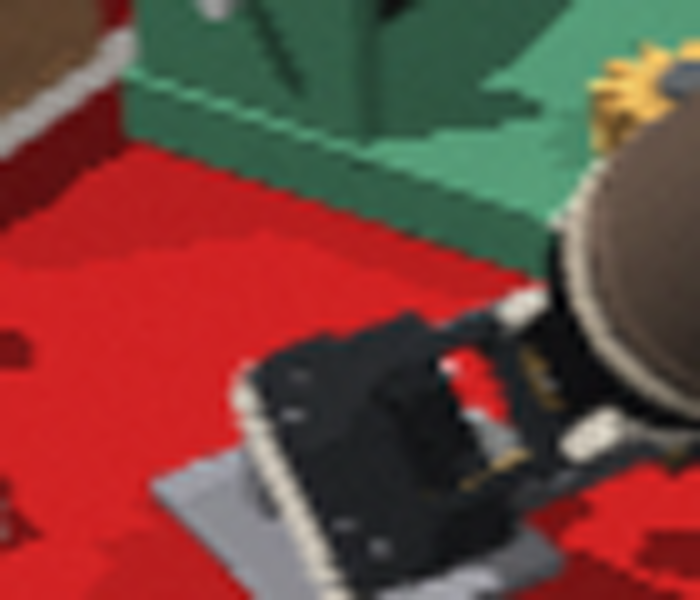

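View pics/t3.png

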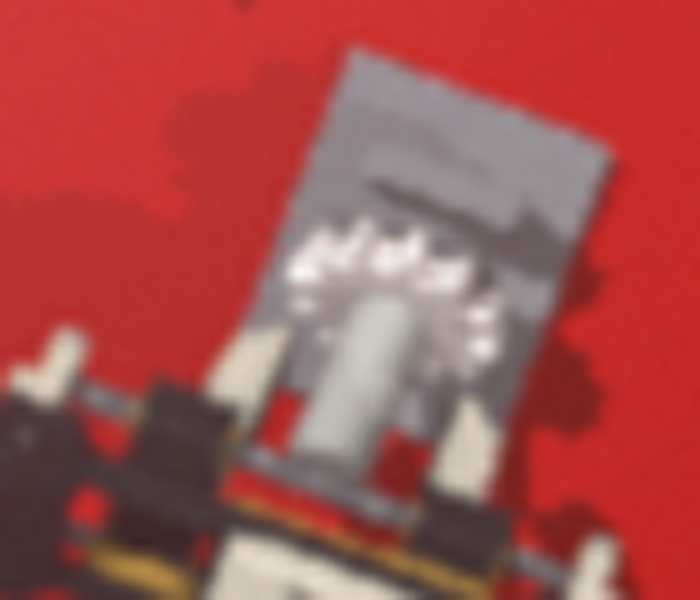

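Request:
{"method": "send_rows", "body": {
  "rows": [
    [[0,0,2,0,0,0,40],[0,0,2,0,0,0,30],[0,0,2,0,0,0,25],[0,0,2,0,0,0,20],[0,0,2,0,0,0,15],[0,0,2,0,0,0,10],[0,0,2,0,0,0,10],[0,0,2,0,0,0,10]]
  ],
  "grip_force": 8
}}

```text
clock: 5.85
position: [0.5086, 0.0847, 0.055]
ee_rot: [-1.296, 0.896, 0.406]
force: [-0.0, 1.4, 1.0]
width: 0.278
```

```bash
python3 -c "
from h import *
st()"
```

```text
t 5.85 P [0.5086 0.0847 0.055 ] x [ 0.614 -0.214 -0.76 ] z [0.34 0.94 0.01] F [-0.   1.4  1. ] T [0.55 0.49 0.24] w 0.278 q [-0.072  0.628 -0.798  2.467  1.801  1.052 -1.148]
```

```bash
python3 -c "
from h import *
s=arm.observe();Q=R.from_rotvec(s['ee_rot']).as_matrix()
a=-pdir(30);print(a,Q.T@a*10,Q.T@a*60)"
```

```text
[-0.81533741  0.29193306  0.5       ] [-9.42992762  3.32807527  0.01949472] [-56.57956572  19.96845165   0.11696833]
```

Request:
{"method": "send_rows", "body": {
  "rows": [
    [[0,0,0,0,0,0,10],[0,0,0,0,0,0,10],[-9,3,0,0,0,0,10],[-19,7,0,0,0,0,10],[-28,10,0,0,0,0,10],[-38,13,0,0,0,0,10],[-47,17,0,0,0,0,10],[-57,20,0,0,0,0,10]]
  ],
  "grip_force": 30
}}

```text
clock: 6.65
position: [0.4581, 0.102, 0.0855]
ee_rot: [-1.296, 0.897, 0.406]
force: [0.4, -0.1, -1.4]
width: 0.273
```

```bash
python3 - <<'E'
from h import *
st()
for n in("side","top"):
    im,_=optics.get_image(n); crop(im,*((220,150) if n=="side" else (190,160)),80,80,7,n[0]+"4")
E
cd pics; python3 -c "
import cv2,numpy as np;cv2.imwrite('c4.png',cv2.resize(np.hstack([cv2.imread('s4.png'),cv2.imread('t4.png')]),(800,400)))"
```

```text
t 6.65 P [0.4581 0.102  0.0855] x [ 0.613 -0.215 -0.76 ] z [0.34  0.94  0.009] F [ 0.4 -0.1 -1.4] T [0.49 1.01 0.05] w 0.273 q [-0.147  0.529 -0.88   2.518  1.631  1.061 -1.163]
```

View pics/c4.png

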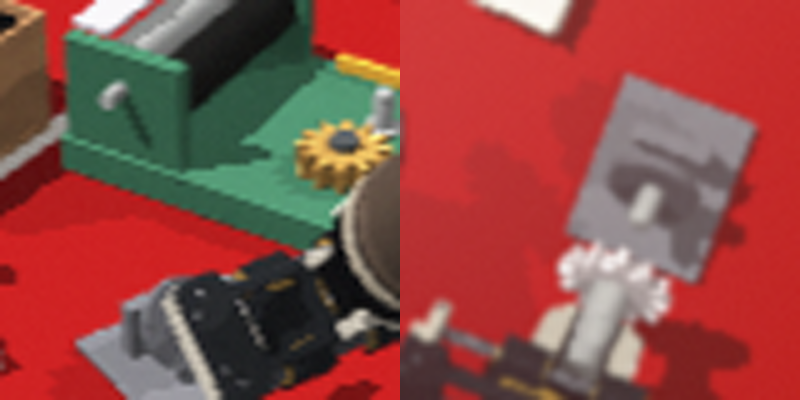

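```bash
cat > tgt.py <<'E'
from h import *
aT=np.array([-.943,.333,.002])
BT=np.array([-.019,0,0])-.0527*aT
def up(B,head):
    h=np.radians(head); z=np.array([-np.sin(h),np.cos(h),0]); hv=np.array([np.cos(h),np.sin(h),0])
    x=-.333*hv+np.array([0,0,-.943]); Q=Rt(x,z); return np.array(B)-Q@BT,Q
E
python3 - <<'E'
from tgt import *
st()
P,Q=up([.577,.288,.07],15); print(P,Q); r=row(P,Q); print(r)
P,Q=up([.50,.20,.13],-5); print(row(P,Q))
for c in [(222,122)]: print("glue",atz("top",c,.12))
E
```

```text
t 6.75 P [0.4583 0.1026 0.0859] x [ 0.614 -0.213 -0.76 ] z [0.339 0.941 0.01 ] F [-0.   0.4 -2.8] T [ 0.5   0.96 -0.03] w 0.273 q [-0.147  0.529 -0.88   2.518  1.632  1.06  -1.162]
[0.57086173 0.28646437 0.10478787] [[-3.21631108e-01 -9.10805211e-01 -2.58819045e-01]
 [-8.61807957e-02 -2.44049521e-01  9.65925826e-01]
 [-9.42934940e-01  3.32977025e-01 -3.48347125e-18]]
[ 15.6 -44.  211.3 -35.9  -6.1  58.3]
[-59.1 -50.7 105.  -15.4  -2.3  59.7]
glue [0.76215814 0.13052356 0.12      ]
```

```bash
python3 - <<'E'
from tgt import *
P,Q=up([.49,.16,.13],-10); print(row(P,Q))
E
```

```text
[-56.8 -54.   64.5 -10.2  -1.3  59.9]
```

Request:
{"method": "send_rows", "body": {
  "rows": [
    [[-23,-20,0,0,0,0,10],[-46,-39,1,0,0,5,10],[-50,-42,10,-2,0,13,10],[-53,-46,20,-3,0,21,10],[-55,-49,30,-4,0,29,10],[-57,-51,40,-6,0,37,10],[-57,-54,52,-8,-1,45,10],[-57,-54,64,-10,-1,53,10]]
  ],
  "grip_force": 35
}}

```text
clock: 7.55
position: [0.4851, 0.1604, 0.166]
ee_rot: [-1.047, 1.344, 1.045]
force: [0.9, 0.4, -2.5]
width: 0.276
```

```bash
python3 - <<'E'
from tgt import *
st()
P,Q=up([.577,.288,.06],15); print(row(P,Q))
E
```

```text
t 7.55 P [0.4851 0.1604 0.166 ] x [-0.027 -0.022 -0.999] z [ 0.224  0.974 -0.028] F [ 0.9  0.4 -2.5] T [ 0.16 -0.31  0.05] w 0.276 q [ 0.321  0.556 -1.065  1.84   0.541  1.113  0.394]
[ 66.1 -56.7 144.  -27.9   3.5  17.5]
```

Request:
{"method": "send_rows", "body": {
  "rows": [
    [[0,-30,40,-8,1,8,10],[10,-45,80,-15,2,14,10],[20,-57,110,-22,3,16,10],[26,-57,144,-28,3,17,10],[26,-57,144,-28,3,17,10],[26,-57,144,-28,3,17,10],[26,-57,144,-28,3,17,10],[26,-57,144,-28,3,17,10]]
  ]
}}

```text
clock: 8.35
position: [0.5725, 0.2851, 0.1337]
ee_rot: [-1.26, 1.347, 1.626]
force: [0.5, -0.5, -2.9]
width: 0.279
```

```bash
python3 - <<'E'
from tgt import *
st()
P,Q=up([.577,.288,.05],15); print(row(P,Q))
for n in("side","top"):
    im,_=optics.get_image(n); crop(im,*((160,190) if n=="side" else (140,150)),80,80,7,n[0]+"5")
E
cd pics; python3 -c "
import cv2,numpy as np;cv2.imwrite('c5.png',cv2.resize(np.hstack([cv2.imread('s5.png'),cv2.imread('t5.png')]),(800,400)))"
```

```text
t 8.35 P [0.5725 0.2851 0.1337] x [-0.309 -0.081 -0.947] z [-0.256  0.967  0.001] F [ 0.5 -0.5 -2.9] T [ 0.29 -0.66 -0.02] w 0.279 q [-0.013  0.962 -1.039  1.26   0.59   1.588  0.839]
[ 46.7 -14.5   1.7  -0.2   0.1   0.8]
```

View pics/c5.png

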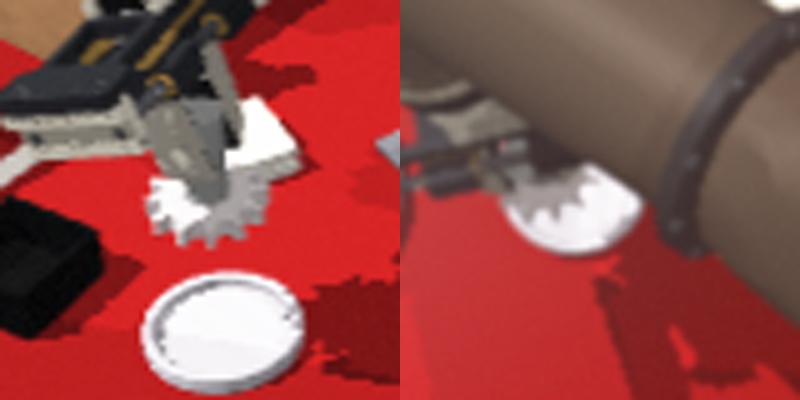

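```bash
python3 - <<'E'
from tgt import *
P,Q=up([.577,.288,.022],15); print(row(P,Q)); print(Q.T@[0,0,-1]*10)
E
```

```text
[ 73.4 -23.4   1.4  -0.1   0.1   0.8]
[ 9.42934940e+00 -3.32977025e+00  3.48347125e-17]
```

Request:
{"method": "send_rows", "body": {
  "rows": [
    [[18,-6,0,0,0,1,10],[36,-12,1,0,0,1,10],[54,-18,1,0,0,1,10],[65,-21,1,0,0,1,10],[73,-23,1,0,0,1,10],[73,-23,1,0,0,1,10],[73,-23,1,0,0,1,10],[73,-23,1,0,0,1,10]]
  ]
}}

```text
clock: 9.25
position: [0.5704, 0.2879, 0.0574]
ee_rot: [-1.251, 1.359, 1.641]
force: [-0.2, -0.3, -2.5]
width: 0.275
```

```bash
python3 - <<'E'
from tgt import *
st()
P,Q=up([.577,.288,.006],15); print(row(P,Q))
for n in("side","top"):
    im,_=optics.get_image(n); crop(im,*((160,210) if n=="side" else (140,150)),80,80,7,n[0]+"6")
E
cd pics; python3 -c "
import cv2,numpy as np;cv2.imwrite('c6.png',cv2.resize(np.hstack([cv2.imread('s6.png'),cv2.imread('t6.png')]),(800,400)))"
```

```text
t 9.25 P [0.5704 0.2879 0.0574] x [-0.326 -0.084 -0.942] z [-0.258  0.966  0.003] F [-0.2 -0.3 -2.5] T [ 0.26 -0.71  0.04] w 0.275 q [-0.023  1.045 -1.007  1.303  0.633  1.498  0.826]
[15.6 -5.7 -1.6 -0.   0.2 -0.2]
```

View pics/c6.png

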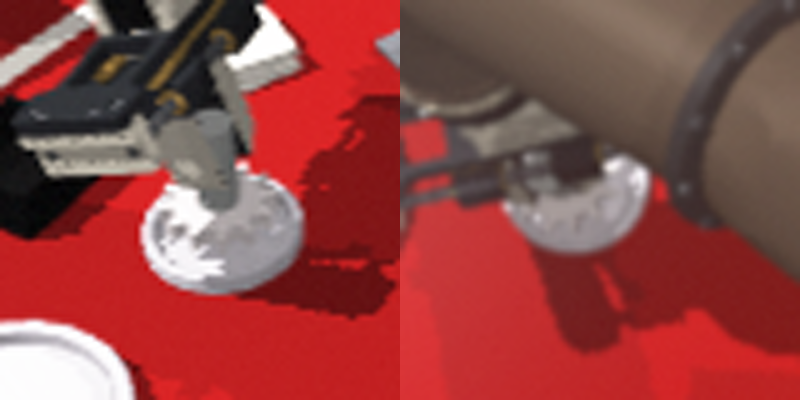

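Request:
{"method": "send_rows", "body": {
  "rows": [
    [[4,-1,0,0,0,0,10],[7,-3,0,0,0,0,10],[10,-4,0,0,0,0,10],[12,-4,0,0,0,0,10],[14,-5,0,0,0,0,10],[14,-5,0,0,0,0,10],[14,-5,0,0,0,0,10],[14,-5,0,0,0,0,10]]
  ]
}}

```text
clock: 10.15
position: [0.5701, 0.2876, 0.0418]
ee_rot: [-1.251, 1.36, 1.641]
force: [0.3, -0.5, -2.7]
width: 0.279
```

```bash
python3 - <<'E'
from tgt import *
st()
im,_=optics.get_image("side"); crop(im,160,210,80,80,7,"s7")
E
```

```text
t 10.15 P [0.5701 0.2876 0.0418] x [-0.326 -0.084 -0.941] z [-0.258  0.966  0.003] F [ 0.3 -0.5 -2.7] T [ 0.17 -0.62 -0.03] w 0.279 q [-0.024  1.061 -1.     1.312  0.644  1.479  0.823]
```

View pics/s7.png

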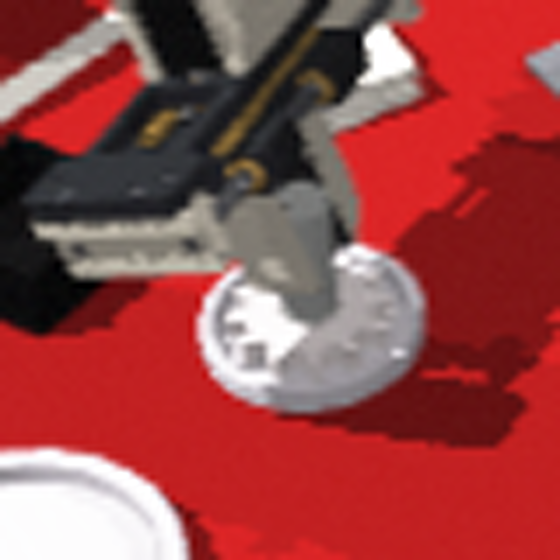

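Request:
{"method": "send_rows", "body": {
  "rows": [
    [[1,0,0,0,0,0,10],[1,0,0,0,0,0,10],[2,-1,0,0,0,0,10],[2,-1,0,0,0,0,10],[3,-1,0,0,0,0,10],[3,-1,0,0,0,0,10],[3,-1,0,0,0,0,10],[3,-1,0,0,0,0,10]]
  ]
}}

```text
clock: 11.0
position: [0.5701, 0.2876, 0.0389]
ee_rot: [-1.251, 1.36, 1.641]
force: [1.5, 0.3, 1.2]
width: 0.274
```

Request:
{"method": "send_rows", "body": {
  "rows": [
    [[1,0,0,0,0,0,10],[1,0,0,0,0,0,10],[1,0,0,0,0,0,24],[1,0,0,0,0,0,28],[1,0,0,0,0,0,32],[1,0,0,0,0,0,40],[1,0,0,0,0,0,60],[1,0,0,0,0,0,80]]
  ]
}}

```text
clock: 11.8
position: [0.5695, 0.2873, 0.0373]
ee_rot: [-1.251, 1.361, 1.641]
force: [-0.8, 0.4, 0.9]
width: 0.525
```

```bash
python3 - <<'E'
from tgt import *
st()
im,_=optics.get_image("side"); crop(im,160,210,80,80,7,"s8")
E
```

```text
t 11.8 P [0.5695 0.2873 0.0373] x [-0.327 -0.085 -0.941] z [-0.258  0.966  0.003] F [-0.8  0.4  0.9] T [ 0.17 -0.47  0.03] w 0.525 q [-0.024  1.065 -0.998  1.315  0.647  1.473  0.821]
```

View pics/s8.png

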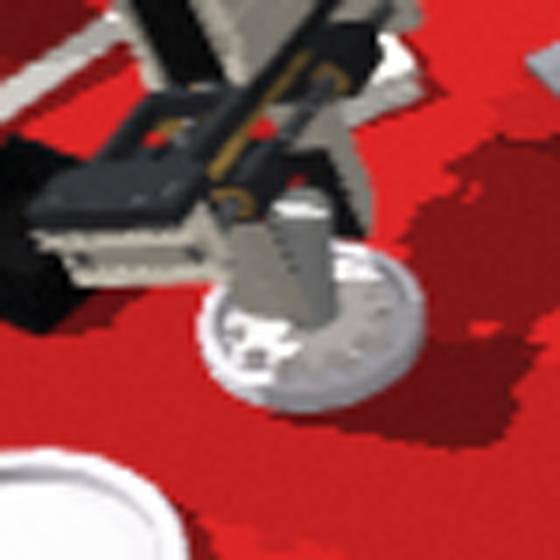

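Request:
{"method": "send_rows", "body": {
  "rows": [
    [[0,0,0,0,0,0,100],[0,0,0,0,0,0,100],[-20,0,0,0,0,0,100],[-50,0,0,0,0,0,100],[-90,0,0,0,0,0,100],[-120,0,0,0,0,0,100],[-140,0,-20,0,0,0,100],[-150,0,-60,0,0,-5,100]]
  ]
}}

```text
clock: 12.65
position: [0.6341, 0.246, 0.1791]
ee_rot: [-1.293, 1.282, 1.585]
force: [0.5, -1.2, -0.0]
width: 1.004
```

```bash
python3 - <<'E'
from tgt import *
st()
P=[.50,.08,.24]
for a in (75,90): print(row(P,Rt([0,0,-1],[np.cos(np.radians(a)),np.sin(np.radians(a)),0])))
E
```

```text
t 12.65 P [0.6341 0.246  0.1791] x [-0.246 -0.061 -0.967] z [-0.262  0.965  0.006] F [ 0.5 -1.2 -0. ] T [ 0.07 -0.46  0.03] w 1.004 q [ 0.031  0.934 -1.038  1.146  0.621  1.649  0.958]
[ -15.9  182.8 -124.8   30.    -3.5  -14.4]
[ -15.9  182.8 -124.8   15.1   -1.6  -14.6]
```

Request:
{"method": "send_rows", "body": {
  "rows": [
    [[-30,40,-40,4,0,-4,100],[-30,80,-80,8,-1,-8,100],[-20,120,-110,12,-2,-12,100],[-16,183,-125,15,-2,-14,100],[-16,183,-125,15,-2,-14,100],[-16,183,-125,15,-2,-14,100],[-16,183,-125,15,-2,-14,100],[-16,183,-125,15,-2,-14,100]]
  ]
}}

```text
clock: 13.45
position: [0.5001, 0.0772, 0.2404]
ee_rot: [-1.2, 1.216, 1.217]
force: [-0.6, 0.1, -0.0]
width: 0.998
```

```bash
python3 - <<'E'
from tgt import *
st()
for n in("side","top"):
    im,d=optics.get_image(n); np.savez(n+"9.npz",im=im,d=d)
    crop(im,*((165,215) if n=="side" else (145,155)),60,60,6.6,n[0]+"9"); cv2.imwrite(f"pics/{n}9.png",im[:,:,::-1])
    for t in ("gear","gear_mid"): print(n,t,[(q["xy"],q["confidence"]) for q in finder.place_of(n,t)])
E
cd pics; python3 -c "
import cv2,numpy as np;cv2.imwrite('c9.png',np.hstack([cv2.imread('s9.png'),cv2.imread('t9.png')]))"
```

```text
t 13.45 P [0.5001 0.0772 0.2404] x [-0.011  0.003 -1.   ] z [0.003 1.    0.003] F [-0.6  0.1 -0. ] T [ 0.08 -0.22  0.03] w 0.998 q [ 0.602  0.492 -1.199  1.767  0.477  1.23   0.841]
side gear [([202.9, 255.9], 0.82), ([267.9, 276.8], 0.56), ([333.1, 185.4], 0.53), ([293.1, 185.6], 0.35)]
side gear_mid [([281.6, 279.1], 0.67), ([204.5, 246.7], 0.58), ([337.4, 192.2], 0.58)]
top gear [([338.9, 234.2], 0.78), ([171.1, 183.7], 0.65), ([172.7, 257.9], 0.57)]
top gear_mid [([185.1, 261.2], 0.65), ([331.2, 244.7], 0.65), ([172.5, 185.3], 0.5)]
```

View pics/c9.png

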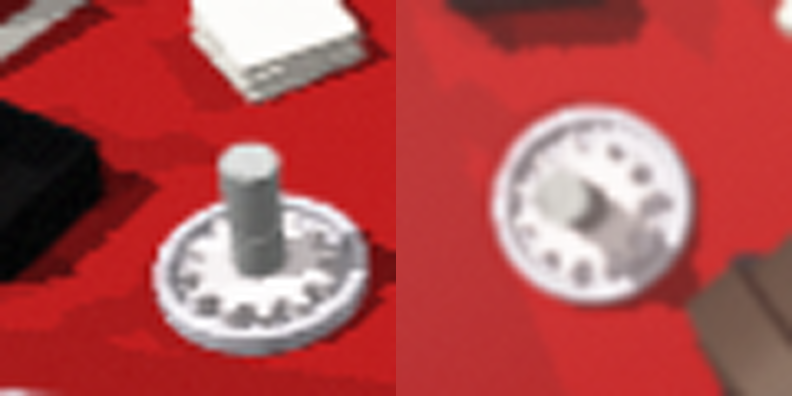

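View pics/top9.png

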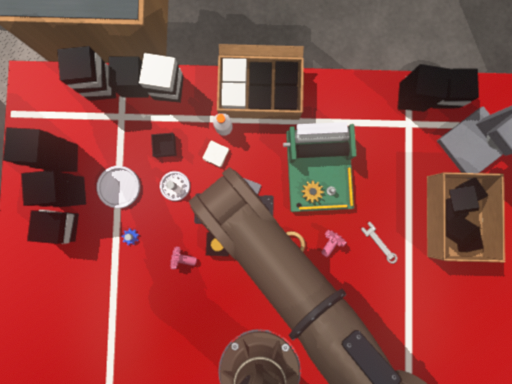

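```bash
python3 - <<'E'
from h import *
np.set_printoptions(precision=4,suppress=True)
X,e=tri([("top",(169.9,184.6)),("side",(202.45,238.8))]); print("hubtop",X,e,atz("top",(169.9,184.6),.076),atz("side",(202.45,238.8),.076))
def polar(im,n,c,z,rs,na=720):
    th=np.arange(na)*2*np.pi/na; out=[]
    for r in rs:
        P=np.stack([c[0]+r*np.cos(th),c[1]+r*np.sin(th),np.full(na,z)],1); uv=proj(n,P).astype(np.float32)
        out.append(cv2.remap(im.astype(np.float32),uv[:,0][None],uv[:,1][None],cv2.INTER_CUBIC)[0])
    return th,np.array(out)
def phase(n,f,c,z,rs,ch):
    im=np.load(f)["im"].astype(float); g=ch(im)
    th,o=polar(g,n,c,z,rs)
    for r,row_ in zip(rs,o):
        F=np.abs(np.fft.rfft(row_)); k=np.fft.rfft(row_)[12]
        ph=np.degrees(-np.angle(k)/12)%30  # position of max
        print(n,f,np.round(c,4),"r",r,"phase",round(ph,1),"amp12",round(F[12]/360,1),"nbr",np.round(F[[9,10,11,13,14,15]]/360,1))
gold=lambda im: im[...,0]-im[...,2]*.0-im[...,1]*0
for f in("top0.npz","top9.npz"):
  phase("top",f,np.array(atz("top",(312.8,191.1),.058))[:2],.052,(.028,.030,.032),lambda im:im[...,0])
phase("side","side0.npz",np.array(atz("side",(288.7,177.3),.058))[:2],.052,(.028,.030,.032),lambda im:im[...,0])
for dx in (0,):
  c=atz("top",(169.9,184.6),.076)
  for cc in ([c[0],c[1]],[.5755,.2875]):
    phase("top","top9.npz",np.array(cc),.018,(.027,.029,.031),lambda im:im.mean(-1))
c=atz("side",(202.45,238.8),.076)
phase("side","side9.npz",c[:2],.018,(.027,.029,.031),lambda im:im.mean(-1))
E
```

```text
hubtop [0.575  0.2878 0.0771] [0.9567689505135584, 0.9567689505134835] [0.5743 0.2874 0.076 ] [0.5768 0.2873 0.076 ]
top top0.npz [ 0.5664 -0.1522] r 0.028 phase 28.8 amp12 47.0 nbr [ 0.9  2.4 16.3  9.9  1.   1.7]
top top0.npz [ 0.5664 -0.1522] r 0.03 phase 29.0 amp12 50.5 nbr [ 1.   1.5 14.6 12.3  1.6  1.4]
top top0.npz [ 0.5664 -0.1522] r 0.032 phase 29.1 amp12 46.0 nbr [ 1.5  1.6 11.8 13.   1.9  1.3]
top top9.npz [ 0.5664 -0.1522] r 0.028 phase 28.7 amp12 51.6 nbr [ 1.3  2.2 16.2 10.3  1.9  1.5]
top top9.npz [ 0.5664 -0.1522] r 0.03 phase 28.9 amp12 55.7 nbr [ 1.2  1.8 14.6 13.4  2.1  1.4]
top top9.npz [ 0.5664 -0.1522] r 0.032 phase 29.1 amp12 50.9 nbr [ 1.   1.9 11.4 14.6  2.8  1.2]
side side0.npz [ 0.5678 -0.1528] r 0.028 phase 29.1 amp12 31.2 nbr [ 8.4  7.  18.6 14.1  2.5  2. ]
side side0.npz [ 0.5678 -0.1528] r 0.03 phase 29.0 amp12 31.0 nbr [ 6.4  7.7 12.3 17.5  3.5  2.2]
side side0.npz [ 0.5678 -0.1528] r 0.032 phase 29.2 amp12 27.4 nbr [ 3.9  5.6  6.7 20.4  3.6  3.8]
top top9.npz [0.5743 0.2874] r 0.027 phase 15.6 amp12 14.1 nbr [ 6.5  5.4 14.1  4.5  3.5  1.9]
top top9.npz [0.5743 0.2874] r 0.029 phase 15.3 amp12 18.4 nbr [ 9.   8.7 18.8  7.9  4.6  2.3]
top top9.npz [0.5743 0.2874] r 0.031 phase 15.2 amp12 18.0 nbr [ 8.1  5.8 17.8  8.5  4.9  3.7]
top top9.npz [0.5755 0.2875] r 0.027 phase 15.6 amp12 15.3 nbr [ 7.3  9.1 11.4  2.   3.   2.5]
top top9.npz [0.5755 0.2875] r 0.029 phase 15.0 amp12 20.1 nbr [ 9.  11.6 13.2  4.2  4.4  2.5]
top top9.npz [0.5755 0.2875] r 0.031 phase 14.9 amp12 20.9 nbr [ 8.3  7.6 12.3  6.4  5.5  3.9]
side side9.npz [0.5768 0.2873] r 0.027 phase 15.7 amp12 19.9 nbr [5.7 4.5 8.  4.9 3.7 4.7]
side side9.npz [0.5768 0.2873] r 0.029 phase 15.2 amp12 31.0 nbr [ 7.2  4.7  9.3 13.2  4.9  5.3]
side side9.npz [0.5768 0.2873] r 0.031 phase 15.0 amp12 36.5 nbr [ 7.2  2.6  8.4 21.8  9.2  3.2]
```

```bash
python3 - <<'E'
from h import *
from scipy.optimize import minimize
np.set_printoptions(precision=4,suppress=True)
def F(g,n,c,z,r):
    th=np.arange(720)*2*np.pi/720
    P=np.stack([c[0]+r*np.cos(th),c[1]+r*np.sin(th),np.full(720,z)],1); uv=proj(n,P).astype(np.float32)
    return np.fft.rfft(cv2.remap(g.astype(np.float32),uv[:,0][None],uv[:,1][None],cv2.INTER_CUBIC)[0])
for n,f in(("top","top0.npz"),("top","top9.npz"),("side","side0.npz"),("side","side9.npz")):
    g=np.load(f)["im"][...,0]
    J=lambda c:sum(np.abs(F(g,n,c*.1,.052,r)[[11,13]]).sum()-np.abs(F(g,n,c*.1,.052,r)[12]) for r in (.028,.03,.032))/1e4
    o=minimize(J,[5.667,-1.523],method="Nelder-Mead"); c=o.x*.1
    print(f,c,[round(np.degrees(-np.angle(F(g,n,c,.052,r)[12])/12)%30,1) for r in (.028,.03,.032)])
f=lambda x,y:((x-396+.5)/6.6-.5+290,(y+.5)/6.6-.5+160)
A=atz("top",f(458,318),.044);B=atz("top",f(775,303),.044);print(A,B,np.degrees(np.arctan2(*(A-B)[[0,1]])))
# collar & tip from top
print("tip",atz("top",f(677,200),.066),"collar",atz("top",f(666,205),.036))
im=np.load("top9.npz")["im"]; crop(im,275,110,90,110,5.4,"mm")
im=np.load("side0.npz")["im"]; a=cv2.resize(im[160:185,283:308,::-1],None,fx=20,fy=20,interpolation=cv2.INTER_CUBIC);
im=np.load("top0.npz")["im"]; b=cv2.resize(im[178:203,320:345,::-1],None,fx=20,fy=20,interpolation=cv2.INTER_CUBIC); 
cv2.imwrite("pics/sh.png",cv2.resize(np.hstack([a,b]),(800,400)))
E
```

```text
top0.npz [ 0.5669 -0.1511] [np.float32(28.7), np.float32(28.9), np.float32(29.1)]
top9.npz [ 0.5668 -0.1511] [np.float32(28.8), np.float32(29.0), np.float32(29.1)]
side0.npz [ 0.6378 -0.1518] [np.float32(17.3), np.float32(17.9), np.float32(20.3)]
side9.npz [ 0.6385 -0.1723] [np.float32(22.2), np.float32(21.7), np.float32(21.0)]
[ 0.5141 -0.1117  0.044 ] [ 0.5249 -0.262   0.044 ] -4.115689136611464
tip [ 0.5712 -0.2108  0.066 ] collar [ 0.5706 -0.211   0.036 ]
```

View pics/sh.png

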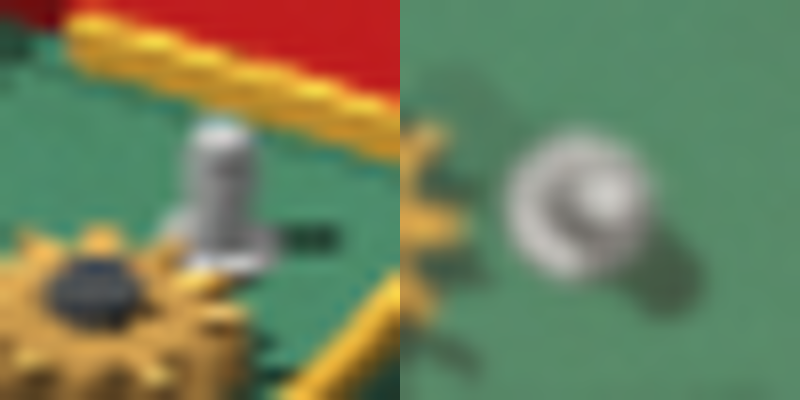

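View pics/mm.png

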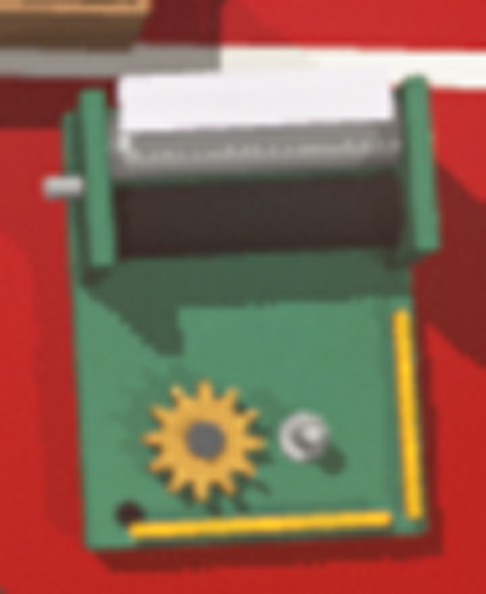

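```bash
python3 - <<'E'
from tgt import *
a=np.radians(81)
print(row([.5752,.288,.14],Rt([0,0,-1],[np.cos(a),np.sin(a),0])))
E
```

```text
[ 9.970e+01 -7.660e+01  2.105e+02  8.900e+00  1.000e-01 -7.000e-01]
```

Request:
{"method": "send_rows", "body": {
  "rows": [
    [[0,-20,50,3,0,0,100],[10,-40,100,6,0,-1,100],[30,-60,150,9,0,-1,100],[60,-77,190,9,0,-1,100],[90,-77,210,9,0,-1,100],[100,-77,210,9,0,-1,100],[100,-77,210,9,0,-1,100],[100,-77,210,9,0,-1,100]]
  ]
}}

```text
clock: 14.55
position: [0.576, 0.286, 0.1403]
ee_rot: [-1.092, 1.276, 1.087]
force: [0.0, 0.1, 0.5]
width: 0.998
```

```bash
python3 - <<'E'
from tgt import *
st()
a=np.radians(81)
print(row([.5752,.288,.040],Rt([0,0,-1],[np.cos(a),np.sin(a),0])))
im,_=optics.get_image("side"); crop(im,160,190,80,80,7,"s10")
E
```

```text
t 14.55 P [0.576  0.286  0.1403] x [ 0.006  0.    -1.   ] z [0.16  0.987 0.001] F [0.  0.1 0.5] T [ 0.05 -0.13  0.01] w 0.998 q [ 0.034  0.736 -0.963  1.577  0.646  1.17   0.344]
[ 1.003e+02  1.700e+00  1.700e+00 -2.000e-01  1.000e-01  3.000e-01]
```

View pics/s10.png

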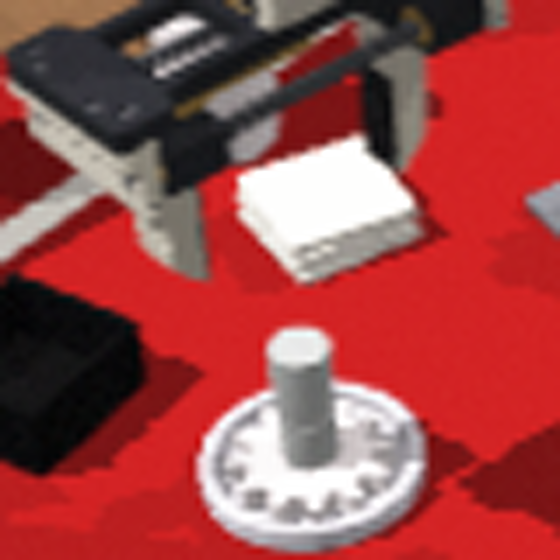

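Request:
{"method": "send_rows", "body": {
  "rows": [
    [[25,1,1,0,0,0,100],[50,2,2,0,0,0,100],[75,2,2,0,0,0,100],[92,2,2,0,0,0,90],[100,2,2,0,0,0,70],[100,2,2,0,0,0,55],[100,2,2,0,0,0,45],[100,2,2,0,0,0,45]]
  ],
  "grip_force": 8
}}

```text
clock: 15.4
position: [0.5752, 0.2895, 0.0412]
ee_rot: [-1.092, 1.274, 1.087]
force: [0.9, 0.2, 0.1]
width: 0.612
```

```bash
python3 - <<'E'
from tgt import *
st()
im,_=optics.get_image("side"); crop(im,170,210,60,60,10,"s11")
E
```

```text
t 15.4 P [0.5752 0.2895 0.0412] x [ 0.007  0.002 -1.   ] z [0.159 0.987 0.003] F [0.9 0.2 0.1] T [ 0.07 -0.13 -0.  ] w 0.612 q [-0.009  0.837 -0.889  1.658  0.751  1.014  0.259]
```

View pics/s11.png

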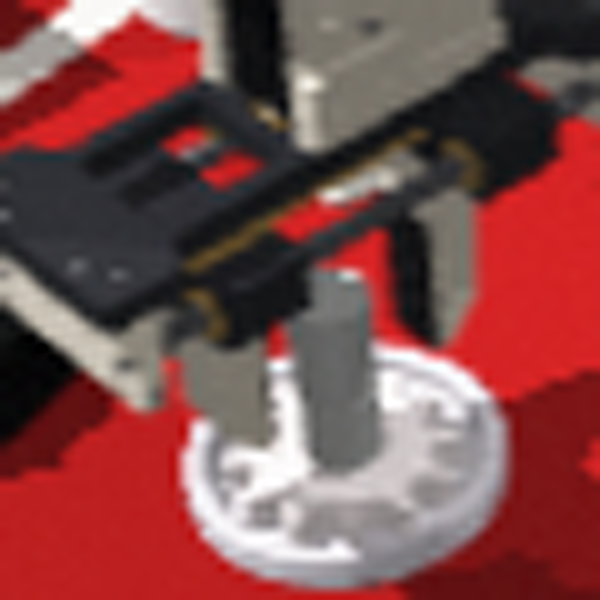

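Request:
{"method": "send_rows", "body": {
  "rows": [
    [[0,0,-1,0,0,0,40],[0,0,-1,0,0,0,33],[0,0,-1,0,0,0,28],[0,0,-1,0,0,0,22],[0,0,-1,0,0,0,15],[0,0,-1,0,0,0,10],[0,0,-1,0,0,0,10],[0,0,-1,0,0,0,10]]
  ],
  "grip_force": 8
}}

```text
clock: 16.25
position: [0.5745, 0.2882, 0.04]
ee_rot: [-1.092, 1.275, 1.087]
force: [1.1, 0.9, 1.4]
width: 0.28
```

Request:
{"method": "send_rows", "body": {
  "rows": [
    [[0,0,0,0,0,0,10],[0,0,0,0,0,0,10],[-3,0,0,0,0,0,10],[-8,0,0,0,0,0,10],[-20,0,0,0,0,0,10],[-40,0,0,0,0,0,10],[-70,0,0,0,0,0,10],[-110,0,0,0,0,0,10]]
  ],
  "grip_force": 35
}}

```text
clock: 17.05
position: [0.5729, 0.287, 0.1501]
ee_rot: [-1.093, 1.279, 1.088]
force: [1.4, -0.1, -2.4]
width: 0.279
```

```bash
python3 - <<'E'
from tgt import *
st()
im,_=optics.get_image("side"); crop(im,170,170,60,60,10,"s12")
a=np.radians(87)
print(row([.53,.05,.18],Rt([0,0,-1],[np.cos(a),np.sin(a),0])))
E
```

```text
t 17.05 P [0.5729 0.287  0.1501] x [ 0.003 -0.001 -1.   ] z [ 0.159  0.987 -0.   ] F [ 1.4 -0.1 -2.4] T [ 0.09 -0.2   0.02] w 0.279 q [ 0.034  0.725 -0.969  1.57   0.634  1.187  0.349]
[ -23.4    6.2 -244.    -6.1    0.3    0.6]
```

View pics/s12.png

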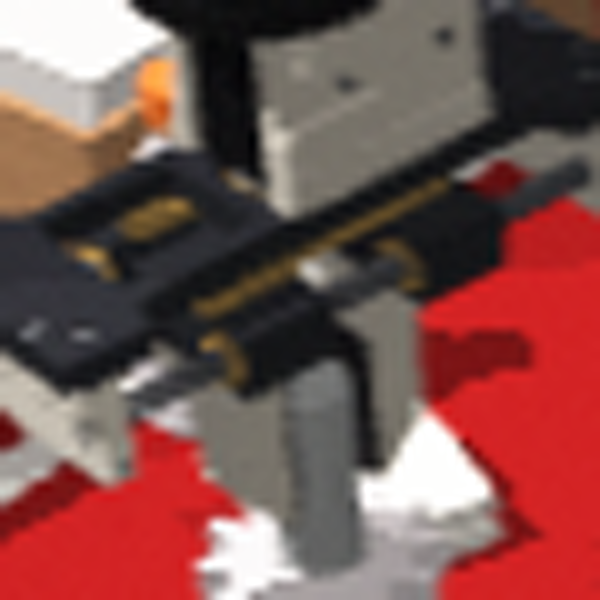

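Request:
{"method": "send_rows", "body": {
  "rows": [
    [[-15,1,-40,-1,0,0,10],[-20,2,-85,-2,0,0,10],[-23,3,-130,-3,0,0,10],[-23,4,-175,-5,0,0,10],[-23,6,-220,-6,0,1,10],[-23,6,-244,-6,0,1,10],[-23,6,-244,-6,0,1,10],[-23,6,-244,-6,0,1,10]]
  ]
}}

```text
clock: 17.9
position: [0.5289, 0.0477, 0.173]
ee_rot: [-1.16, 1.242, 1.177]
force: [-0.1, 0.8, -2.5]
width: 0.273
```

```bash
python3 - <<'E'
from tgt import *
st()
a=np.radians(90.2)
print(row([.5713,-.2114,.15],Rt([0,0,-1],[np.cos(a),np.sin(a),0])))
E
```

```text
t 17.9 P [0.5289 0.0477 0.173 ] x [-0.011  0.003 -1.   ] z [0.056 0.998 0.002] F [-0.1  0.8 -2.5] T [ 0.15 -0.18 -0.07] w 0.273 q [ 0.574  0.588 -1.108  1.802  0.572  1.131  0.785]
[ 2.180e+01 -5.720e+01 -2.563e+02 -3.400e+00  1.000e-01 -6.000e-01]
```

Request:
{"method": "send_rows", "body": {
  "rows": [
    [[0,-12,-45,-1,0,0,10],[5,-24,-90,-2,0,0,10],[10,-36,-135,-3,0,-1,10],[15,-48,-180,-3,0,-1,10],[22,-57,-225,-3,0,-1,10],[22,-57,-256,-3,0,-1,10],[22,-57,-256,-3,0,-1,10],[22,-57,-256,-3,0,-1,10]]
  ]
}}

```text
clock: 18.7
position: [0.5721, -0.2096, 0.1494]
ee_rot: [-1.208, 1.203, 1.204]
force: [-0.3, 1.4, -2.7]
width: 0.275
```

```bash
python3 - <<'E'
from tgt import *
st()
for n in("side","top"):
    im,d=optics.get_image(n); np.savez(n+"13.npz",im=im,d=d)
    crop(im,*((255,125) if n=="side" else (285,145)),70,70,5.7,n[0]+"13")
E
cd pics; python3 -c "
import cv2,numpy as np;cv2.imwrite('c13.png',np.hstack([cv2.imread('s13.png'),cv2.imread('t13.png')]))"
```

```text
t 18.7 P [ 0.5721 -0.2096  0.1494] x [ 0.006  0.003 -1.   ] z [0.003 1.    0.003] F [-0.3  1.4 -2.7] T [ 0.17 -0.13  0.01] w 0.275 q [ 0.928  0.722 -1.07   1.652  0.675  1.177  1.262]
```

View pics/c13.png

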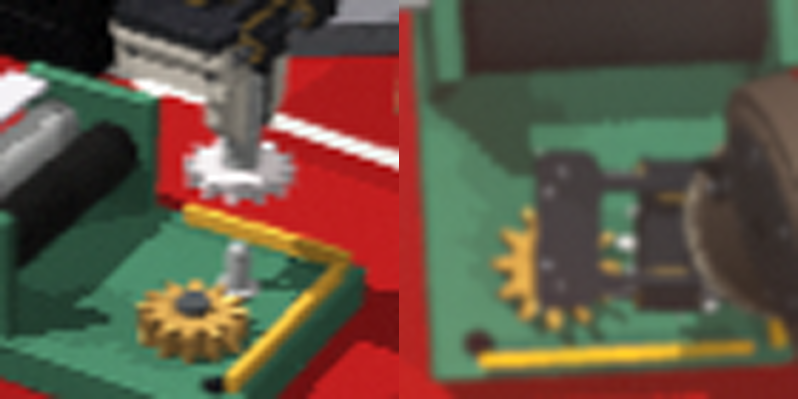

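Request:
{"method": "send_rows", "body": {
  "rows": [
    [[8,0,-1,0,0,0,10],[16,0,-2,0,0,0,10],[24,0,-2,0,0,0,10],[32,0,-2,0,0,0,10],[39,0,-2,0,0,0,10],[39,0,-2,0,0,0,10],[39,0,-2,0,0,0,10],[39,0,-2,0,0,0,10]]
  ]
}}

```text
clock: 19.6
position: [0.572, -0.2126, 0.1106]
ee_rot: [-1.209, 1.204, 1.203]
force: [0.0, 0.5, -3.0]
width: 0.278
```

```bash
python3 - <<'E'
from tgt import *
st()
s=arm.observe()
im,d=optics.get_image("side"); np.savez("side14.npz",im=im,d=d)
crop(im,265,130,60,60,10,"s14")
Q=R.from_rotvec(s["ee_rot"]).as_matrix()
B=s["position"]-[0,0,.036]; 
def Fp(g,c,z,r):
    th=np.arange(720)*2*np.pi/720
    P=np.stack([c[0]+r*np.cos(th),c[1]+r*np.sin(th),np.full(720,z)],1); uv=proj("side",P).astype(np.float32)
    return cv2.remap(g.astype(np.float32),uv[:,0][None],uv[:,1][None],cv2.INTER_CUBIC)[0]
g=im.astype(float).mean(-1)
for dx in (-.002,0,.002):
  for dy in (-.002,0,.002):
    o=[]
    for r in (.029,.032): 
      f=np.fft.rfft(Fp(g,B[:2]+[dx,dy],B[2]+.014,r)); o+= [round(float(np.degrees(-np.angle(f[12])/12)%30),1),round(abs(f[12])/360,1)]
    print(dx,dy,o)
print(proj("side",[[*B[:2],B[2]],[*B[:2],B[2]+.012],[*B[:2],B[2]+.07]]))
E
```

```text
t 19.6 P [ 0.572  -0.2126  0.1106] x [ 0.006  0.002 -1.   ] z [0.003 1.    0.002] F [ 0.   0.5 -3. ] T [ 0.11 -0.1   0.03] w 0.278 q [ 0.914  0.761 -1.038  1.689  0.72   1.117  1.232]
-0.002 -0.002 [6.6, np.float32(6.3), 7.8, np.float32(5.8)]
-0.002 0 [4.7, np.float32(7.5), 5.1, np.float32(3.7)]
-0.002 0.002 [4.5, np.float32(7.1), 2.2, np.float32(3.4)]
0 -0.002 [29.4, np.float32(3.4), 25.0, np.float32(4.9)]
0 0 [28.2, np.float32(6.8), 24.9, np.float32(9.8)]
0 0.002 [28.0, np.float32(7.4), 25.4, np.float32(10.5)]
0.002 -0.002 [24.4, np.float32(10.6), 23.5, np.float32(14.4)]
0.002 0 [24.8, np.float32(14.6), 23.7, np.float32(18.1)]
0.002 0.002 [24.8, np.float32(14.1), 24.1, np.float32(15.6)]
[[296.86434501 165.81390637]
 [297.01347437 162.95053523]
 [297.7536162  148.73937741]]
```

View pics/s14.png

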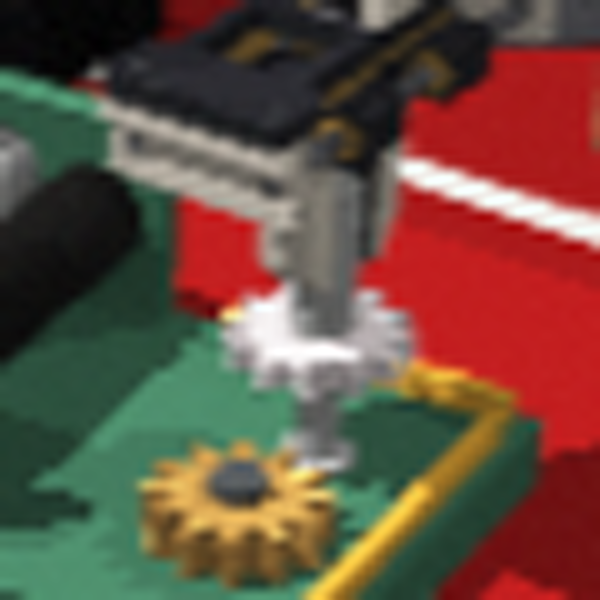

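Request:
{"method": "send_rows", "body": {
  "rows": [
    [[3,0,1,0,0,0,10],[6,0,1,0,0,0,10],[8,0,1,0,0,0,10],[10,0,1,0,0,0,10],[12,0,1,0,0,0,10],[14,0,1,0,0,0,10],[15,0,1,0,0,0,10],[15,0,1,0,0,0,10]]
  ]
}}

```text
clock: 20.45
position: [0.5717, -0.2116, 0.095]
ee_rot: [-1.208, 1.205, 1.204]
force: [-0.5, 0.2, -2.8]
width: 0.278
```

```bash
python3 -c "
from h import *
st()"
```

```text
t 20.45 P [ 0.5717 -0.2116  0.095 ] x [ 0.006  0.002 -1.   ] z [0.003 1.    0.002] F [-0.5  0.2 -2.8] T [ 0.12 -0.13 -0.04] w 0.278 q [ 0.906  0.776 -1.025  1.703  0.737  1.093  1.217]
```

Request:
{"method": "send_rows", "body": {
  "rows": [
    [[1,0,0,0,0,0,10],[2,0,0,0,0,0,10],[3,0,0,0,0,0,10],[4,0,0,0,0,0,10],[5,0,0,0,0,0,10],[6,0,0,0,0,0,10],[6,0,0,0,0,0,10],[6,0,0,0,0,0,10]]
  ]
}}

```text
clock: 21.25
position: [0.5718, -0.2116, 0.0892]
ee_rot: [-1.208, 1.205, 1.204]
force: [0.1, -0.1, -3.3]
width: 0.279
```

```bash
python3 -c "
from h import *
st()
im,d=optics.get_image('side'); crop(im,265,130,60,60,10,'s15')"
```

```text
t 21.25 P [ 0.5718 -0.2116  0.0892] x [ 0.006  0.002 -1.   ] z [0.003 1.    0.002] F [ 0.1 -0.1 -3.3] T [ 0.05 -0.05  0.02] w 0.279 q [ 0.903  0.783 -1.02   1.708  0.745  1.084  1.211]
```

View pics/s15.png

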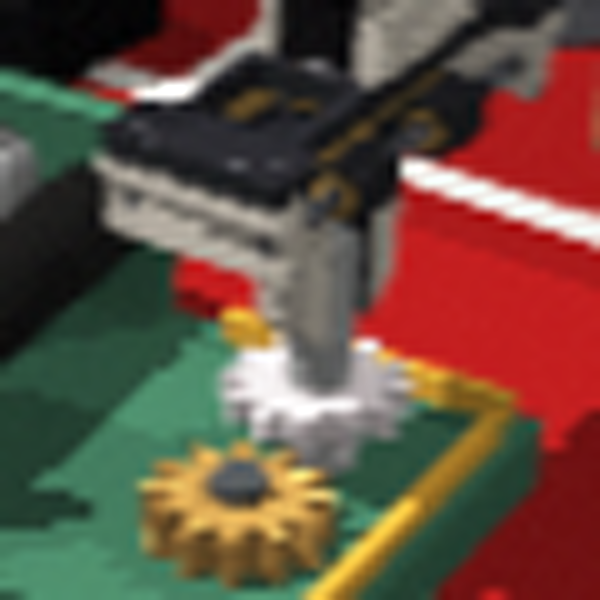

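Request:
{"method": "send_rows", "body": {
  "rows": [
    [[1,0,0,1,0,0,10],[2,0,0,2,0,0,10],[2,0,0,1,0,0,10],[3,0,0,0,0,0,10],[3,0,0,-1,0,0,10],[4,0,0,-2,0,0,10],[4,0,0,-1,0,0,10],[5,0,0,0,0,0,10]]
  ]
}}

```text
clock: 22.1
position: [0.5719, -0.2117, 0.0842]
ee_rot: [-1.207, 1.205, 1.203]
force: [-0.7, -1.3, -2.9]
width: 0.275
```

```bash
python3 -c "
from h import *
st()"
```

```text
t 22.1 P [ 0.5719 -0.2117  0.0842] x [ 0.006  0.002 -1.   ] z [0.005 1.    0.002] F [-0.7 -1.3 -2.9] T [-0.02 -0.15 -0.01] w 0.275 q [ 0.9    0.788 -1.015  1.712  0.751  1.076  1.205]
```

Request:
{"method": "send_rows", "body": {
  "rows": [
    [[1,0,0,1,0,0,10],[1,0,0,1,0,0,10],[2,0,0,0,0,0,10],[2,0,0,0,0,0,10],[3,0,0,-1,0,0,10],[3,0,0,-1,0,0,10],[4,0,0,0,0,0,10],[4,0,0,0,0,0,10]]
  ]
}}

```text
clock: 22.9
position: [0.5718, -0.2117, 0.0801]
ee_rot: [-1.207, 1.205, 1.203]
force: [-0.5, -0.7, -3.3]
width: 0.274
```

```bash
python3 -c "
from h import *
st()
im,d=optics.get_image('side'); crop(im,265,130,60,60,10,'s16')"
```

```text
t 22.9 P [ 0.5718 -0.2117  0.0801] x [ 0.006  0.002 -1.   ] z [0.004 1.    0.002] F [-0.5 -0.7 -3.3] T [-0.35 -0.23  0.03] w 0.274 q [ 0.898  0.792 -1.011  1.715  0.756  1.07   1.202]
```

View pics/s16.png

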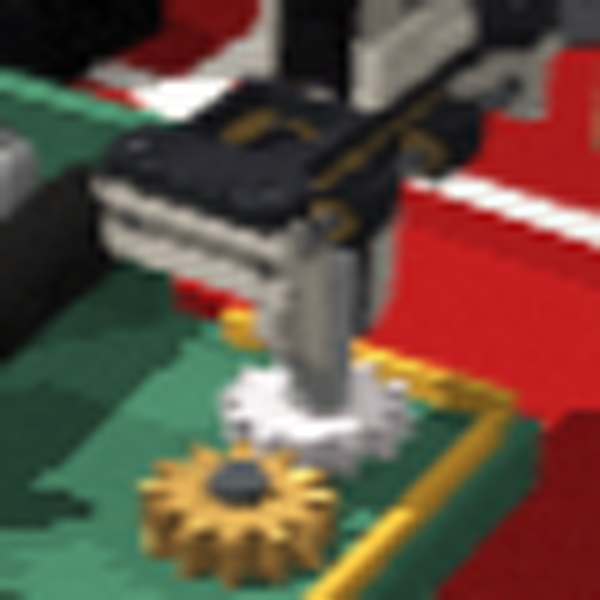

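Request:
{"method": "send_rows", "body": {
  "rows": [
    [[1,0,0,1,0,0,10],[2,0,0,1,0,0,10],[2,0,0,0,0,0,10],[3,0,0,0,0,0,10],[4,0,0,-1,0,0,10],[4,0,0,-1,0,0,10],[5,0,0,0,0,0,10],[5,0,0,0,0,0,10]]
  ]
}}

```text
clock: 23.75
position: [0.5718, -0.2117, 0.0751]
ee_rot: [-1.207, 1.206, 1.203]
force: [1.5, -2.7, -3.3]
width: 0.273
```

```bash
python3 -c "
from h import *
st()"
```

```text
t 23.75 P [ 0.5718 -0.2117  0.0751] x [ 0.006  0.002 -1.   ] z [0.004 1.    0.002] F [ 1.5 -2.7 -3.3] T [-0.7  -0.27 -0.03] w 0.273 q [ 0.896  0.798 -1.006  1.719  0.762  1.062  1.197]
```

Request:
{"method": "send_rows", "body": {
  "rows": [
    [[0,0,-0.5,0,0,0,10],[1,0,-0.5,0.5,0,0,10],[2,0,-0.5,0.5,0,0,10],[2,0,-0.5,-0.5,0,0,10],[3,0,-0.5,-0.5,0,0,10],[3,0,-0.5,0,0,0,10],[3.5,0,-0.5,0,0,0,10],[3.5,0,-0.5,0,0,0,10]]
  ]
}}

```text
clock: 24.55
position: [0.5718, -0.2119, 0.0716]
ee_rot: [-1.208, 1.205, 1.204]
force: [-0.6, -0.5, -2.6]
width: 0.28
```

```bash
python3 -c "
from h import *
st()
im,d=optics.get_image('side'); crop(im,265,130,60,60,10,'s17')"
```

```text
t 24.55 P [ 0.5718 -0.2119  0.0716] x [ 0.006  0.002 -1.   ] z [0.003 1.    0.002] F [-0.6 -0.5 -2.6] T [-0.08 -0.15 -0.02] w 0.28 q [ 0.895  0.802 -1.004  1.722  0.766  1.057  1.196]
```

View pics/s17.png

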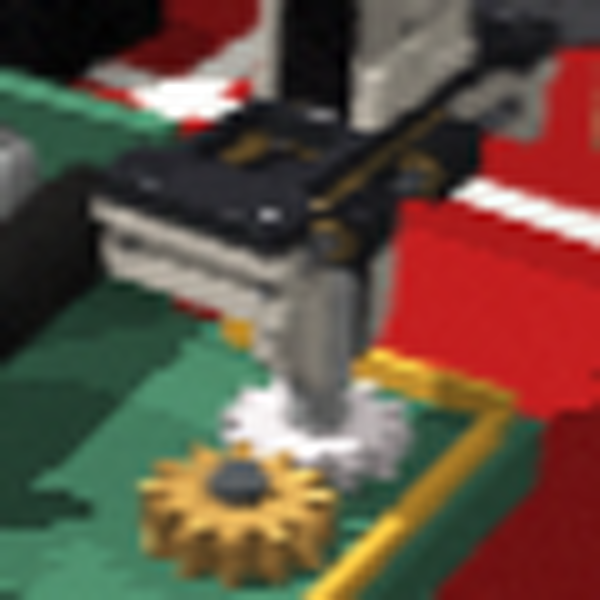

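Request:
{"method": "send_rows", "body": {
  "rows": [
    [[0.5,0,0,0,0,0,10],[1,0,0,0.5,0,0,10],[1,0,0,0.5,0,0,10],[1.5,0,0,-0.5,0,0,10],[1.5,0,0,-0.5,0,0,10],[2,0,0,0,0,0,10],[2,0,0,0,0,0,10],[2,0,0,0,0,0,10]]
  ]
}}

```text
clock: 25.4
position: [0.572, -0.212, 0.0699]
ee_rot: [-1.208, 1.205, 1.204]
force: [-1.4, 1.2, 1.2]
width: 0.279
```

```bash
python3 -c "
from h import *
st()"
```

```text
t 25.4 P [ 0.572  -0.212   0.0699] x [ 0.006  0.002 -1.   ] z [0.003 1.    0.002] F [-1.4  1.2  1.2] T [ 0.16  0.05 -0.01] w 0.279 q [ 0.894  0.803 -1.002  1.723  0.769  1.054  1.194]
```

Request:
{"method": "send_rows", "body": {
  "rows": [
    [[0.5,0,0,0,0,0,10],[0.5,0,0,0.5,0,0,10],[0.5,0,0,-0.5,0,0,10],[0.5,0,0,0,0,0,10],[0.5,0,0,0,0,0,10],[0.5,0,0,0,0,0,10],[0.5,0,0,0,0,0,10],[0.5,0,0,0,0,0,10]]
  ]
}}

```text
clock: 26.2
position: [0.5723, -0.2119, 0.0699]
ee_rot: [-1.209, 1.204, 1.203]
force: [-0.8, -0.9, 5.3]
width: 0.277
```

```bash
python3 -c "
from h import *
st()"
```

```text
t 26.2 P [ 0.5723 -0.2119  0.0699] x [ 0.007  0.002 -1.   ] z [0.003 1.    0.002] F [-0.8 -0.9  5.3] T [0.11 0.26 0.02] w 0.277 q [ 0.893  0.803 -1.002  1.723  0.769  1.054  1.194]
```

Request:
{"method": "send_rows", "body": {
  "rows": [
    [[0,0,0,0,0,0,10],[0,0,0,0,0,0,24],[0,0,0,0,0,0,28],[0,0,0,0,0,0,32],[0,0,0,0,0,0,40],[0,0,0,0,0,0,55],[0,0,0,0,0,0,75],[0,0,0,0,0,0,75]]
  ]
}}

```text
clock: 27.0
position: [0.5719, -0.2121, 0.0691]
ee_rot: [-1.208, 1.205, 1.204]
force: [0.5, 0.1, 0.4]
width: 0.614
```

```bash
python3 -c "
from h import *
st()
im,d=optics.get_image('side'); crop(im,265,130,60,60,10,'s18')"
```

```text
t 27.0 P [ 0.5719 -0.2121  0.0691] x [ 0.006  0.002 -1.   ] z [0.003 1.    0.002] F [0.5 0.1 0.4] T [ 0.14 -0.15 -0.  ] w 0.614 q [ 0.893  0.804 -1.001  1.723  0.769  1.053  1.194]
```

View pics/s18.png

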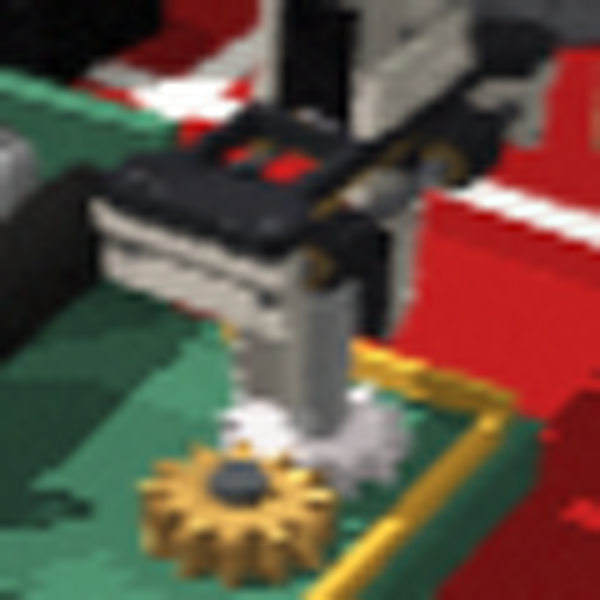

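Released. I'll lift straight up, then move toward the robot to clear the view.

Request:
{"method": "send_rows", "body": {
  "rows": [
    [[0,0,0,0,0,0,75],[-15,0,0,0,0,0,75],[-35,0,0,0,0,0,75],[-60,0,0,0,0,0,75],[-100,0,0,0,0,0,75],[-140,0,0,0,0,0,75],[-160,30,0,0,0,0,75],[-160,70,0,0,0,0,75]]
  ]
}}

```text
clock: 27.85
position: [0.5034, -0.2108, 0.233]
ee_rot: [-1.213, 1.199, 1.2]
force: [-0.4, 0.3, 0.6]
width: 0.751
```

Request:
{"method": "send_rows", "body": {
  "rows": [
    [[0,40,0,0,0,0,75],[0,80,0,0,0,0,75],[0,100,0,0,0,0,75],[0,100,0,0,0,0,75],[0,100,0,0,0,0,75],[0,100,0,0,0,0,75],[0,100,0,0,0,0,75],[0,100,0,0,0,0,75]]
  ]
}}

```text
clock: 28.65
position: [0.4018, -0.2115, 0.2282]
ee_rot: [-1.209, 1.203, 1.205]
force: [0.5, -0.1, -0.4]
width: 0.75
```

```bash
python3 - <<'E'
from h import *
st()
for n in("side","top"):
    im,d=optics.get_image(n)
    cv2.imwrite(f"pics/{n}20.png",im[:,:,::-1])
    crop(im,*((265,130) if n=="side" else (290,155)),60,60,6.6,n[0]+"20")
E
cd pics; python3 -c "
import cv2,numpy as np;cv2.imwrite('c20.png',np.hstack([cv2.imread('s20.png'),cv2.imread('t20.png')]))"
```

```text
t 28.65 P [ 0.4018 -0.2115  0.2282] x [ 0.006  0.003 -1.   ] z [0.002 1.    0.003] F [ 0.5 -0.1 -0.4] T [ 0.13 -0.15 -0.04] w 0.75 q [ 1.332  0.394 -1.225  1.906  0.408  1.124  1.52 ]
```

View pics/c20.png

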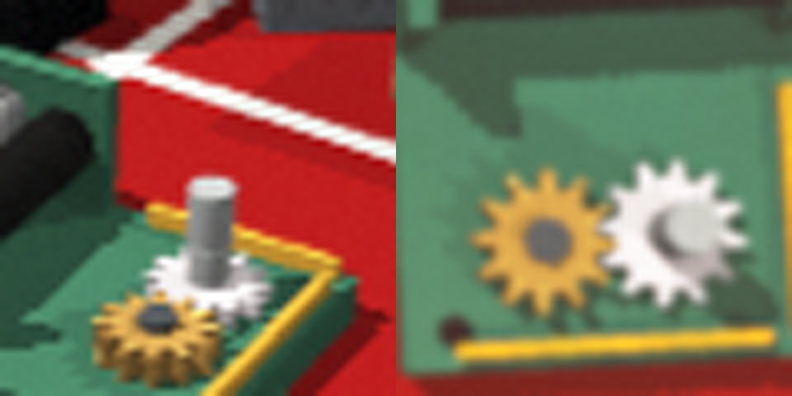

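View pics/side20.png

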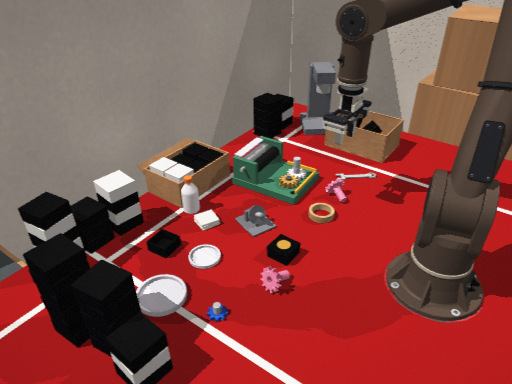

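```bash
python3 - <<'E'
from h import *
f=lambda x,y,u,v:((x+.5)/6.6-.5+u,(y+.5)/6.6-.5+v)
print(tri([("top",f(694-396,228,290,155)),("side",f(213,188,265,130))]))
print(arm.sign_off())
E
```

```text
(array([ 0.57150355, -0.21033447,  0.10803384]), [0.7448702260640998, 0.7448702260639265])
the job is handed in; nothing more can be done
None
```

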